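Probe-test the spare battery packs and shut the tester drawer

ROBOT

A 7-joint arm with a two-finger parallel gripper is mounted at the origin on a cart in front of the work surface, level with it; the furniture and walls round the work are solid. World frame = base frame: x ahead of the robot, y to its left, z up, the work surface at z = 0. Lengths are in m, angles in rad, forces in N, time in s.
With the tool pointing down it reaches from about 0.4 to 0.9 m from the base axis. Payload 5.6 kg.
Tool frame: the origin (TCP) lies midway between the tips of the shut fingers; the grasp point (between the pads) lies 19 mm behind it; z points along the fingers, y is the line along which they close (so a half turn about z gives the same grasp; the last joint's range is limited). The gripper opens to 92 mm and grips with 3 to 60 N. Pads are 20 mm wide; open, the fingers measure 128 mm over their backs; the gripper's body (75 mm by 189 mm) begins 69 mm behind the grasp point.
Start: joints at [1.242, 0.468, -0.012, 1.603, 0.006, 1.071, -0.056], TCP at [0.183, -0.624, 0.215] pointing down, gripper open.
Joint ranges: [-2.53, 2.53], [-0.31, 2.02], [-1.57, 1.55], [0.28, 2.44], [-1.29, 4.43], [0.15, 1.84], [-2.92, 2.92]. Speed limits (rad/s): [2.57, 2.57, 3.14, 3.14, 3.14, 3.14, 3.14].

INTERFACE

Orientations are given as a rotation vector (axis times angle).
In Python, from cell import robot gives the robot as it stands. The module is installed in compiled form; this text tells all that it offers.
- The arm moves only by the tool jog_arm, never from a script. Its argument "commands" is a list that holds one entry, the list of rows, each a list of 7 numbers: the shift along the world's x, y, z in mm, then the turn, a rotation vector about the world's x, y, z in rad, then the closure, from 0 (fully open) to 1 (shut). In form: [[[tx, ty, tz, wx, wy, wz, jaw], ...]]. A call has 1 to 8 rows; each row is the pose to reach, as a shift and turn from the pose commanded when the call began; what a row does not reach only later rows make up. A row lasts 1/10 s, in which the tool goes at most 50 mm and 8.59 degrees, less where a joint would pass 70% of its speed; a pose out of reach is approached as far as the arm can. A call with a gripper value outside its range is refused whole. The fingers move at their own pace and stop on an object; "newtons" is the grip in N (left out, the last holds). Time passes only in rows, so rows that repeat a pose let the fingers close. It gives the time, the measured TCP pose, the force, the opening and the grip force at its end, in the units of the state.
- robot.read_state(): the state, without advancing time (a new reading comes with each control period).
- robot.camera(name): name is "side" or "top" or "wrist"; returns (picture, depth): 400x640x3 uint8, red, green, blue; 400x640 float32, m along the optical axis (not along the pixel's ray), 0 where there is no reading.
- robot.calibration(name): a dict with "fovy" (degrees; the focal length in pixels is half the picture's height over the tangent of half this angle, whatever the lens; pixels are square), "cx", "cy" (the principal point, pixels), "dist" ([k1, k2, p1, p2, k3] as OpenCV has them; the pictures are not rectified), "camera_from_world" (4x4, takes a point from world to camera coordinates). Camera axes: x right, y up, looking along -z (the intrinsics and any distortion apply to the point x, -y, -z); pixel columns grow to the right and rows downward; lengths in m; the calibration is good to about 2 mm. A picture is of the moment at which its call begins: read the wrist's pose just before it. calibration takes no time and is no camera call; for the wrist camera it gives the pose at the moment of the call.
- robot.job_done(): hands the job in; it is judged then, once.
Trained networks look in the newest picture that a camera, given by its name, has taken for a name from the list of things; names that differ only in an ending like _2 or _b are one class to them, and where a whole thing is asked for, a point or a joint stands for the part that bears it (a point fixed in the world has none). Each returns a list of dicts, best first, with "p" (0 to 1); they miss things now and then, are a little off and sometimes report something else, mostly with a low value. They report only what shows in the picture. A call takes as long as a camera call. They do not tell look-alikes from the thing itself.
- robot.search_frame(camera, query): "rect" ([left, top, width, height] in pixels, round what is visible of it).
The state is a dict: "clock": time; "joints": joint angles; "joint_vel": joint speeds; "joint_efforts": joint torques, N m; "eef_pos": TCP position; "tool_rot": TCP orientation; "force": force on the tool from outside, world axes, zero at the start; "moment": the same for the moment, N m; "gripper_width": finger opening in m; "grasp_force": force on a finger pad.
Only numpy, scipy, OpenCV 4.12 (cv2) and the standard library are available. Lean on these libraries where they do the work, as an engineer would, in place of code of your own. Each camera call takes 0.05 s, during which the arm holds its last target. There are 200 camera calls.

TASK

Pull the drawer of the grey pack tester fully open and load every spare battery pack on the counter (two or three of red, yellow, green and blue) flat into it, one to a bay, any bay. Then take the test probe from its stand and press its sprung tip for about a second onto each pack's brass plus node and then its white minus node, taking the packs in the order red, yellow, green, blue, passing over colours that are not there. Finally stand the probe back upright in its stand and shut the drawer fully on the packs, leaving the jars and the wax tin alone.

Things in the scene. Friction and masses are not known exactly. Their poses are not given: they have to be found in the camera images.
- drawer (a joint): how far the tester's drawer is open, m: 0 shut (front panel against the housing), 0.15 fully out; it starts shut or up to 30 mm open. It slides toward the robot side along the housing's -x; it needs about 3 N to move and stays where it is left.
- drawer_bar (a point): middle of the steel bar handle (110 mm long across) of the blue drawer front, 35 mm out from its face (about 30 mm of room for a finger), 40 mm above the counter. Its x axis points into the tester, the way the drawer shuts. The front panel is 262 mm wide, 6 to 62 mm high; the grey housing behind it is 270 mm wide, 160 mm deep, 74 mm high.
- bay1 (a point): centre of the floor of the left bay of the drawer, 12 mm above the counter. Each bay takes one pack: 46 mm wide across (y of this point), 90 mm long (x of this point, parallel to the drawer's travel), with walls only 10 mm high (the blue front panel stands 50 mm above the bay floor). Bay centres are 70 mm apart, 92 mm behind drawer_bar; with the drawer fully out they stand 105 mm in front of the housing.
- bay2 (a point): the same for the middle bay (70 mm to the -y side of bay1)
- bay3 (a point): the same for the right bay (70 mm to the -y side of bay2)
- probe_grip (a point): centre of the orange square handle of the test probe (22 x 22 mm, from 38 mm below the point to 36 mm above it). x and y axes are square to the handle's faces, z up along the probe. A black guard disc, 48 mm across and 6 mm thick, is at its foot: its underside is 44 mm below this point. Under it come a steel sleeve of 10 mm diameter and the brass tip, whose end is 104 mm below this point. 0.1 kg. It starts upright in its stand.
- tip (a joint): how far the probe's brass tip is pushed in against its spring, m: 0 free, 0.010 at the end stop; 500 N/m, so 5 mm is 2.5 N
- tip_end (a point): the lower end of the probe's brass tip (a 6 mm ball)
- stand_seat (a point): centre of the top face of the probe stand, 72 mm above the counter: a fixed dark steel ring on three legs, 72 mm across with a hole of 28 mm. The guard disc rests on the ring, sleeve and tip hang through the hole. An obstacle between stand and tester is the tall fixed hand press (415 mm) at x 0.66 to 0.86, y -0.08 to 0.02 m: carry things between it and the blue bench vice (x 0.33 to 0.54, y 0.17 to 0.33, 120 mm high).
- pack_red_centre (a point): centre of the red battery pack with a black end: a block 80 (x) x 36 (y) x 44 (z) mm, 0.18 to 0.35 kg, lying flat; absent in some runs
- pack_red_plus (a point): the red pack's plus node: centre of the brass disc, 16 mm across, on its top face, 24 mm from the pack's centre toward its coloured end (+x of the pack)
- pack_red_minus (a point): the red pack's minus node: centre of the white disc, 16 mm across, on its top face, 28 mm from the pack's centre toward its black end (-x of the pack)
- pack_yellow_centre (a point): centre of the yellow battery pack with a black end: a block 80 (x) x 36 (y) x 44 (z) mm, 0.18 to 0.35 kg, lying flat; absent in some runs
- pack_yellow_plus (a point): the yellow pack's plus node: centre of the brass disc, 16 mm across, on its top face, 24 mm from the pack's centre toward its coloured end (+x of the pack)
- pack_yellow_minus (a point): the yellow pack's minus node: centre of the white disc, 16 mm across, on its top face, 28 mm from the pack's centre toward its black end (-x of the pack)
- pack_green_centre (a point): centre of the green battery pack with a black end: a block 80 (x) x 36 (y) x 44 (z) mm, 0.18 to 0.35 kg, lying flat; absent in some runs
- pack_green_plus (a point): the green pack's plus node: centre of the brass disc, 16 mm across, on its top face, 24 mm from the pack's centre toward its coloured end (+x of the pack)
- pack_green_minus (a point): the green pack's minus node: centre of the white disc, 16 mm across, on its top face, 28 mm from the pack's centre toward its black end (-x of the pack)
- pack_blue_centre (a point): centre of the blue battery pack with a black end: a block 80 (x) x 36 (y) x 44 (z) mm, 0.18 to 0.35 kg, lying flat; absent in some runs
- pack_blue_plus (a point): the blue pack's plus node: centre of the brass disc, 16 mm across, on its top face, 24 mm from the pack's centre toward its coloured end (+x of the pack)
- pack_blue_minus (a point): the blue pack's minus node: centre of the white disc, 16 mm across, on its top face, 28 mm from the pack's centre toward its black end (-x of the pack)
- jar_nails: glass jar of tacks, 60 mm across, 64 mm high, origin under its centre; a bystander
- wax_tin: round yellow tin, 62 mm across, 25 mm high, origin under its centre; a bystander
- jar_small: open glass jar, 56 mm across, 50 mm high, origin under its centre; a bystander
There are look-alikes about, which are no part of the job. Leave any purple look-alike of the part that bears probe_grip alone.

How it is judged:
On the way, in this order (a step that is already met when the one before it is completed fails the run):
1. every battery pack that is present lies flat in a bay of the drawer (x of pack_red_centre in the frame of bay2 between -0.012 and 0.012 m and y of pack_red_centre in the frame of bay2 between -0.085 and 0.085 m and z of pack_red_centre in the frame of bay2 between 0.015 and 0.026 m and angle between each of pack_red_centre, pack_yellow_centre, pack_green_centre, pack_blue_centre's own z axis and vertical below 0.1 rad and x of pack_yellow_centre in the frame of bay2 between -0.012 and 0.012 m and y of pack_yellow_centre in the frame of bay2 between -0.085 and 0.085 m and z of pack_yellow_centre in the frame of bay2 between 0.015 and 0.026 m and x of pack_green_centre in the frame of bay2 between -0.012 and 0.012 m and y of pack_green_centre in the frame of bay2 between -0.085 and 0.085 m and z of pack_green_centre in the frame of bay2 between 0.015 and 0.026 m and x of pack_blue_centre in the frame of bay2 between -0.012 and 0.012 m and y of pack_blue_centre in the frame of bay2 between -0.085 and 0.085 m and z of pack_blue_centre in the frame of bay2 between 0.015 and 0.026 m), for 0.3 s.
2. the probe's tip is pressed on the red pack's brass plus node (within 8 mm of its centre, with over 0.7 N, for half a second) (distance between tip_end and pack_red_plus below 0.008 m and contact force between probe and pack_red above 0.7 N), for 0.5 s.
3. the probe's tip is pressed on the red pack's white minus node (within 8 mm of its centre, with over 0.7 N, for half a second) (distance between tip_end and pack_red_minus below 0.008 m and contact force between probe and pack_red above 0.7 N), for 0.5 s.
4. the probe's tip is pressed on the yellow pack's brass plus node (within 8 mm of its centre, with over 0.7 N, for half a second) (distance between tip_end and pack_yellow_plus below 0.008 m and contact force between probe and pack_yellow above 0.7 N), for 0.5 s.
5. the probe's tip is pressed on the yellow pack's white minus node (within 8 mm of its centre, with over 0.7 N, for half a second) (distance between tip_end and pack_yellow_minus below 0.008 m and contact force between probe and pack_yellow above 0.7 N), for 0.5 s.
6. the probe's tip is pressed on the green pack's brass plus node (within 8 mm of its centre, with over 0.7 N, for half a second) (distance between tip_end and pack_green_plus below 0.008 m and contact force between probe and pack_green above 0.7 N), for 0.5 s.
7. the probe's tip is pressed on the green pack's white minus node (within 8 mm of its centre, with over 0.7 N, for half a second) (distance between tip_end and pack_green_minus below 0.008 m and contact force between probe and pack_green above 0.7 N), for 0.5 s.
8. the probe's tip is pressed on the blue pack's brass plus node (within 8 mm of its centre, with over 0.7 N, for half a second) (distance between tip_end and pack_blue_plus below 0.008 m and contact force between probe and pack_blue above 0.7 N), for 0.5 s.
9. the probe's tip is pressed on the blue pack's white minus node (within 8 mm of its centre, with over 0.7 N, for half a second) (distance between tip_end and pack_blue_minus below 0.008 m and contact force between probe and pack_blue above 0.7 N), for 0.5 s.
At the end, for the whole second after the job is handed in: every present pack lies flat in a bay of the drawer (tilt under 0.1 rad), the drawer is shut to within 6 mm, and the probe stands upright (within 0.12 rad) in its stand, within 15 mm of its axis, guard disc on the ring (all of step 1 and value of joint drawer below 0.006 m and distance between probe_grip and stand_seat below 0.052 m and horizontal distance between probe_grip and stand_seat below 0.015 m and angle between probe_grip's own z axis and vertical below 0.12 rad); the robot touches nothing.
It fails at once if the jar_nails is pushed more than 30 mm (distance of jar_nails from where it was at the start of the episode above 0.03 m).
It fails at once if the wax_tin is pushed more than 30 mm (distance of wax_tin from where it was at the start of the episode above 0.03 m).
It fails at once if the jar_small is pushed more than 30 mm (distance of jar_small from where it was at the start of the episode above 0.03 m).
Of pack_red, pack_yellow, pack_green, pack_blue only 2 to 3 are there at a start; the rules pass over those that are not, and their reading is None.
At some moment in a run one of pack_red, pack_yellow, pack_green, pack_blue may be knocked a few centimetres aside while the robot is not near it.
It also fails if it takes over 210 s, if anything falls off the work surface, if the arm or the gripper's body presses on something with over 40 N, if the wrist force passes 120 N, or if a joint passes its speed limit or range.

## Working session

There is one attempt and no reset: what is moved stays moved. The work goes in short steps, Python scripts to look and compute and a tool call to move; the robot and the scene stay as the last step left them, time stands still between calls to the robot, and variables do not carry over. Pictures are saved under pics/ and viewed, at most 14 in all, crops included, and the job is handed in when it is done.

Besides the shell and the picture viewer there is one more tool, called after "Request:" by a JSON object that holds its "name" and its "arguments", one argument or row to a line. jog_arm: Moves the arm, as the interface text tells. Its arguments: {"type":"object","properties":{"commands":{"type":"array","items":{"type":"array","items":{"type":"array","items":{"type":"number"}}}},"newtons":{"type":"number"}},"required":["commands"]}

```bash
mkdir -p pics
cat > h.py <<'E'
import numpy as np, cv2
from cell import robot
def K(c):
    f=200/np.tan(np.radians(c["fovy"])/2)
    return np.array([[f,0,c["cx"]],[0,f,c["cy"]],[0,0,1]]),np.array(c["dist"])
def world(name,D,c=None):
    """HxWx3 world points from depth"""
    c=c or robot.calibration(name); k,d=K(c)
    v,u=np.mgrid[0:400,0:640].astype(np.float32)
    n=cv2.undistortPoints(np.stack([u.ravel(),v.ravel()],1)[:,None],k,d)[:,0]
    z=D.ravel(); P=np.stack([n[:,0]*z,-n[:,1]*z,-z,np.ones_like(z)],0)
    W=(np.linalg.inv(np.array(c["camera_from_world"]))@P)[:3].T.reshape(400,640,3)
    W[D<=0]=np.nan
    return W
def shot(name,png=None):
    c=robot.calibration(name); I,D=robot.camera(name)
    if png: cv2.imwrite("pics/"+png,I[:,:,::-1])
    return I,D,world(name,D,c)
E
python3 - <<'E'
from h import *
for n in ("top","side"):
    I,D,W=shot(n,n+"0.png"); np.save(n+"W.npy",W); np.save(n+"I.npy",I)
    for q in ["drawer_bar","probe_grip","stand_seat","pack_red_centre","pack_yellow_centre","pack_green_centre","pack_blue_centre","jar_nails","wax_tin","jar_small"]:
        for r in robot.search_frame(n,q)[:3]:
            x,y,w,h=r["rect"]; u,v=int(x+w/2),int(y+h/2)
            print(n,q,round(r["p"],2),np.round(r["rect"]),np.round(W[min(v,399),min(u,639)],3))
print(robot.read_state())
E
```

```text
top drawer_bar 0.74 [368. 180.  54.   7.] [ 0.62  -0.302  0.066]
top probe_grip 0.75 [303. 218.   8.  20.] [0.42  0.067 0.046]
top probe_grip 0.46 [250. 181.  10.  13.] [0.573 0.279 0.138]
top probe_grip 0.28 [365. 179.  59.  19.] [ 0.612 -0.311 -0.005]
top stand_seat 0.54 [252. 177.  18.  21.] [0.586 0.266 0.072]
top stand_seat 0.5 [365. 177.  62.  19.] [ 0.617 -0.312  0.016]
top stand_seat 0.21 [332. 188.  15.  16.] [ 0.561 -0.065  0.041]
top pack_red_centre 0.53 [300. 219.  14.  19.] [0.42  0.067 0.046]
top pack_red_centre 0.5 [301. 180.  10.  21.] [0.583 0.077 0.043]
top pack_yellow_centre 0.65 [302. 219.   9.  21.] [0.416 0.071 0.048]
top pack_green_centre 0.63 [335. 186.  12.  21.] [ 0.557 -0.074  0.044]
top pack_green_centre 0.4 [304. 217.  10.  20.] [0.425 0.059 0.044]
top pack_blue_centre 0.26 [334. 187.  12.  21.] [ 0.557 -0.069  0.043]
top jar_nails 0.44 [299. 156.  16.  17.] [0.694 0.08  0.059]
top wax_tin 0.63 [300. 181.  10.  25.] [0.569 0.085 0.045]
top wax_tin 0.59 [440. 218.  14.  12.] [ 0.454 -0.535  0.028]
top jar_small 0.46 [449. 191.  13.  15.] [ 0.567 -0.572  0.
[... 928 characters left out ...]
': 1.1, 'joints': array([ 1.24199072,  0.46750658, -0.01160574,  1.60272566,  0.00603011,
        1.07144212, -0.05629347]), 'joint_vel': array([-0.00083492,  0.00136827, -0.00026991,  0.00154347,  0.00068846,
        0.00054081, -0.00085877]), 'joint_efforts': array([ 1.29038472e-03, -5.20434272e+01, -1.18815931e-02, -2.44056666e+01,
       -5.66513452e-02,  1.13809403e-02,  3.71597639e-05]), 'eef_pos': array([ 0.18320061, -0.62362619,  0.21457745]), 'tool_rot': array([-3.10954641e+00, -4.47340982e-01,  1.12387910e-04]), 'force': array([-0.0171343 , -0.34674438,  0.62896149]), 'moment': array([ 0.02680872,  0.0193386 , -0.02014576]), 'grasp_force': 0.0, 'gripper_width': 0.09192748018298666}
```

Run:
```python
import cv2
t=cv2.imread("pics/top0.png");s=cv2.imread("pics/side0.png")
cv2.imwrite("pics/t1.png",cv2.resize(t[130:265,225:475],None,fx=3.2,fy=3.2,interpolation=cv2.INTER_CUBIC))
cv2.imwrite("pics/s1.png",cv2.resize(s[120:330,180:440],None,fx=2.8,fy=2.8,interpolation=cv2.INTER_CUBIC))
```

```text
(no output)
```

View pics/t1.png

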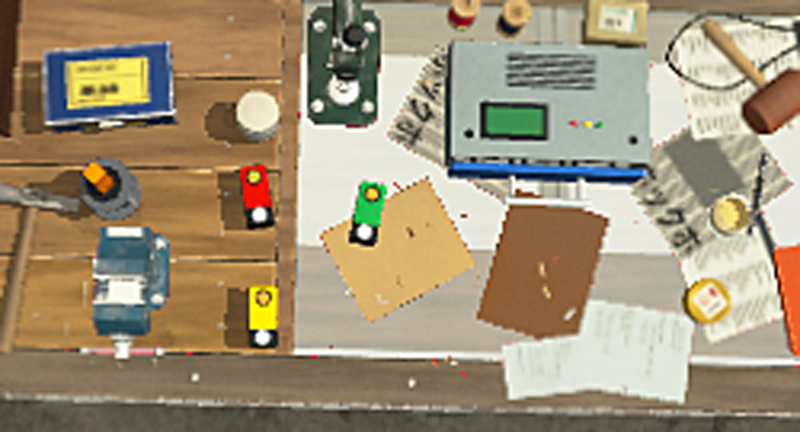

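View pics/s1.png

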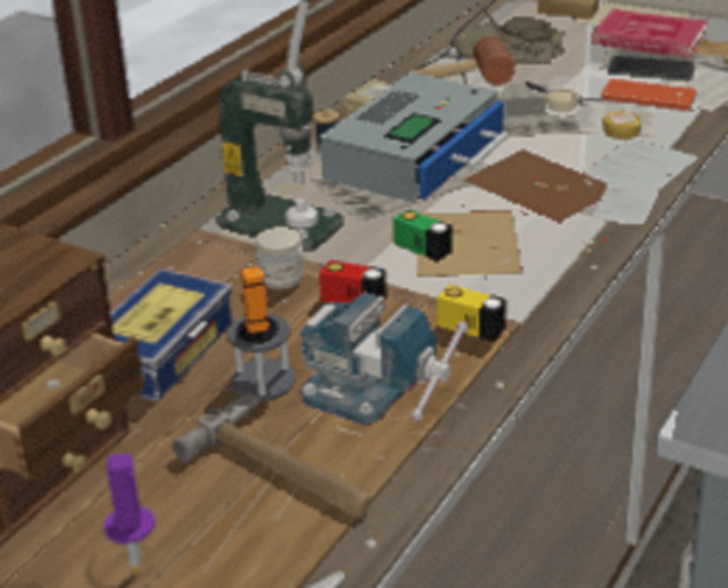

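The top crop shows red at (257,195), yellow at (263,315) and green at (369,212), all with their coloured end toward +x. There is no blue pack. The tester's blue front and bar are at (547,180), and the orange probe is in its stand at (110,185). The purple look-alike is far left in the side view. Next I measure coarse geometry.

```bash
cat >> h.py <<'E'
HUE={"red":(174,6),"yellow":(22,34),"green":(45,80),"orange":(8,18),"blue":(100,120)}
def mask(I,col,s=140,v=80):
    H=cv2.cvtColor(I,cv2.COLOR_RGB2HSV); lo,hi=HUE[col]; h=H[...,0]
    m=(h>=lo)&(h<=hi) if lo<hi else (h>=lo)|(h<=hi)
    return m&(H[...,1]>s)&(H[...,2]>v)
def box(W,m,x,y,r,z):
    """min-area rectangle of masked points near x,y with heights in z"""
    P=W[m]; P=P[(np.hypot(P[:,0]-x,P[:,1]-y)<r)&(P[:,2]>z[0])&(P[:,2]<z[1])]
    if len(P)<5: return None
    return len(P),np.round(P.mean(0),4),cv2.minAreaRect((P[:,:2]*1000).astype(np.float32))
E
python3 - <<'E'
from h import *
for n in ("top","side"):
    I,W=np.load(n+"I.npy"),np.load(n+"W.npy")
    for c,x,y in (("red",.583,.077),("yellow",.416,.071),("green",.557,-.074),("orange",.573,.279)):
        print(n,c,box(W,mask(I,c),x,y,.07,(.035,.06) if c!="orange" else (.08,.2)))
    print(n,"panel",box(W,mask(I,"blue"),.655,-.3,.17,(.0,.1)))
    P=W.reshape(-1,3); P=P[(abs(P[:,1]+.3)<.08)&(P[:,0]>.55)&(P[:,0]<.65)&(P[:,2]>.03)&(P[:,2]<.055)]
    print("bar",len(P),P.mean(0),P.min(0),P.max(0),np.polyfit(P[:,1],P[:,0],1))
    h=W.reshape(-1,3); h=h[(h[:,2]>.066)&(h[:,2]<.085)&(h[:,0]>.6)&(h[:,0]<.9)&(h[:,1]<-.13)&(h[:,1]>-.5)]
    print("housing",len(h),h.mean(0),cv2.minAreaRect((h[:,:2]*1000).astype(np.float32)))
E
```

```text
top red (89, array([0.5884, 0.0831, 0.0424]), ((591.5191040039062, 84.1406021118164), (57.23149871826172, 34.61235046386719), 9.815282821655273))
top yellow (108, array([0.4305, 0.0686, 0.0429]), ((431.1351318359375, 67.78590393066406), (56.01750946044922, 34.03425598144531), 1.6466370820999146))
top green (85, array([ 0.5699, -0.0701,  0.0429]), ((572.3904418945312, -70.4349136352539), (33.634376525878906, 56.28813552856445), 79.07257080078125))
top orange (31, array([0.5794, 0.2783, 0.1287]), ((583.7500610351562, 281.0148010253906), (20.48094940185547, 20.17821502685547), 47.263423919677734))
top panel (150, array([ 0.623 , -0.3054,  0.0608]), ((623.2637329101562, -305.69281005859375), (12.087944984436035, 254.86570739746094), 0.06506183743476868))
bar 148 [ 0.59861727 -0.30610845  0.04370178] [ 0.57631223 -0.37817568  0.03037676] [ 0.63061575 -0.22039914  0.05492842] [0.06960937 0.61992528]
housing 2224 [ 0.71211961 -0.30715179  0.07334389] ((730.1671142578125, -308.2706604003906), (267.3846130371094, 230.9031219482422), 88.70384979248047)
side red (93, array([0.5903, 0.0921, 0.04
[... 319 characters left out ...]
8126220703125, -64.69912719726562), (36.146873474121094, 54.67147445678711), 77.55387878417969))
side orange (167, array([0.5824, 0.2895, 0.1216]), ((584.9188232421875, 285.67291259765625), (23.218055725097656, 28.9950008392334), 43.781227111816406))
side panel (313, array([ 0.6225, -0.2804,  0.0436]), ((645.6815795898438, -297.8577880859375), (63.24217224121094, 255.4072265625), 0.5485222339630127))
bar 157 [ 0.60676227 -0.2985969   0.04232084] [ 0.57381008 -0.37989114  0.03029675] [ 0.62562997 -0.22115719  0.05474079] [0.04007019 0.61872711]
housing 1073 [ 0.71055767 -0.29389035  0.07376993] ((714.6525268554688, -305.64111328125), (280.03765869140625, 163.3885498046875), 89.83480834960938)
```

Tester yaw is about 0, the bar is near (0.583, -0.305) and the panel face near x 0.618. Moving above the bar with the fingers closing along x.

Request:
{"name": "jog_arm", "arguments": {
  "commands": [
    [[390, 319, 0, 0, 0, 1.285, 0], [390, 319, 0, 0, 0, 1.285, 0], [390, 319, 0, 0, 0, 1.285, 0], [390, 319, 0, 0, 0, 1.285, 0], [390, 319, 0, 0, 0, 1.285, 0], [390, 319, 0, 0, 0, 1.285, 0], [390, 319, 0, 0, 0, 1.285, 0], [390, 319, 0, 0, 0, 1.285, 0]]
  ]
}}

```text
clock: 1.9
eef_pos: [0.4942, -0.3691, 0.215]
tool_rot: [2.307, 2.131, -0.0]
force: [1.0, -1.0, 0.3]
gripper_width: 0.0924
grasp_force: 0.0
```

```bash
python3 -c "
from h import *
s=robot.read_state();print(s['clock'],s['eef_pos'],s['tool_rot'],s['joints'])"
```

```text
1.9 [ 0.49415308 -0.36911683  0.21495417] [ 2.30712527e+00  2.13122409e+00 -1.64403514e-04] [ 0.86816368  0.44520833 -0.37389158  1.66914941  0.18157537  1.06083369
  0.35934187]
```

Request:
{"name": "jog_arm", "arguments": {
  "commands": [
    [[79, 64, 0, 0, 0, 0.079, 0.74], [79, 64, 0, 0, 0, 0.079, 0.74], [79, 64, 0, 0, 0, 0.079, 0.74], [79, 64, 0, 0, 0, 0.079, 0.74]]
  ]
}}

```text
clock: 2.3
eef_pos: [0.5728, -0.3048, 0.2143]
tool_rot: [-2.224, -2.218, -0.0]
force: [-0.4, 0.2, 0.1]
gripper_width: 0.0621
grasp_force: 0.0
```

Run:
```python
from h import *
s=robot.read_state();print(s['clock'],s['eef_pos'],s['tool_rot'],s['joints'],s['gripper_width'])
I,D,W=shot("wrist","w1.png"); np.savez("w1",I=I,W=W)
print(W[200,320])
P=W.reshape(-1,3)
for y in (-.34,-.32,-.29,-.27):
    q=P[(abs(P[:,1]-y)<.004)&(P[:,2]>.03)&(P[:,2]<.052)&(P[:,0]>.55)&(P[:,0]<.60)]; print(y,len(q),q.min(0),q.max(0))
q=P[(P[:,2]>.055)&(P[:,2]<.068)&(P[:,0]>.6)&(P[:,0]<.66)]; print("panel",len(q),cv2.minAreaRect((q[:,:2]*1000).astype(np.float32)))
q=P[(P[:,2]>.068)&(P[:,2]<.08)]; print("housing",len(q),cv2.minAreaRect((q[:,:2]*1000).astype(np.float32)),q.min(0))
```

```text
2.3 [ 0.57277542 -0.30480153  0.21430244] [-2.22428027e+00 -2.21799183e+00 -3.32705634e-04] [ 0.7253197   0.50583565 -0.4021151   1.58479479  0.21453834  1.09521798
  0.26683221] 0.06209764194135184
[ 0.57601444 -0.33681619  0.00077765]
-0.34 59 [ 0.57796916 -0.34398263  0.04150189] [ 0.58745748 -0.33616609  0.0466309 ]
-0.32 59 [ 0.57790131 -0.32395789  0.04164914] [ 0.58724447 -0.31612859  0.04692861]
-0.29 68 [ 0.57781995 -0.29380474  0.04026105] [ 0.58808875 -0.28607292  0.04718327]
-0.27 63 [ 0.57883928 -0.27397771  0.04261653] [ 0.5878077  -0.26643886  0.04782619]
panel 2740 ((627.0274658203125, -306.392333984375), (268.1234130859375, 18.680686950683594), 89.26105499267578)
housing 33275 ((714.5535888671875, -307.416259765625), (269.39495849609375, 160.95590209960938), 89.44593048095703) [ 0.633035   -0.44134131  0.06841341]
```

View pics/w1.png

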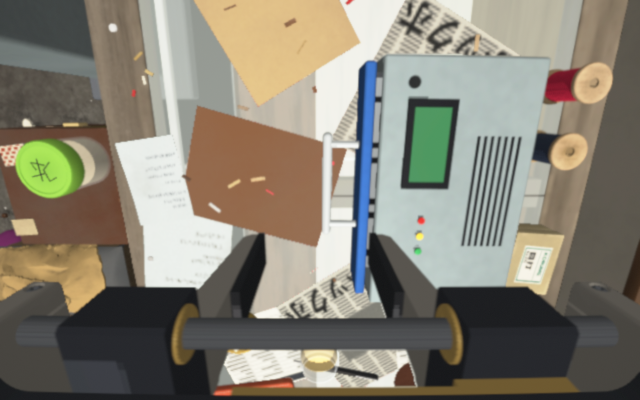

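The bar runs vertically at column 327 (x 0.583), with y about -0.307, and the gap to the blue panel is clear. Descending and gripping.

Request:
{"name": "jog_arm", "arguments": {
  "commands": [
    [[10, -2, -60, 0, 0, 0, 0.74], [10, -2, -110, 0, 0, 0, 0.74], [10, -2, -110, 0, 0, 0, 0.74], [10, -2, -130, 0, 0, 0, 0.74], [10, -2, -160, 0, 0, 0, 0.74], [10, -2, -190, 0, 0, 0, 0.74], [10, -2, -190, 0, 0, 0, 0.74]]
  ]
}}

```text
clock: 3.05
eef_pos: [0.5786, -0.3092, 0.0222]
tool_rot: [-2.227, -2.209, 0.005]
force: [0.1, 0.6, -0.4]
gripper_width: 0.0237
grasp_force: 0.0
```

Request:
{"name": "jog_arm", "arguments": {
  "commands": [
    [[0, 0, 0, 0, 0, 0, 1], [0, 0, 0, 0, 0, 0, 1], [0, 0, 0, 0, 0, 0, 1], [0, 0, 0, 0, 0, 0, 1]]
  ],
  "newtons": 25
}}

```text
clock: 3.45
eef_pos: [0.5835, -0.3097, 0.0271]
tool_rot: [2.225, 2.211, 0.002]
force: [1.3, -2.2, 6.3]
gripper_width: 0.0101
grasp_force: 25.0
```

Request:
{"name": "jog_arm", "arguments": {
  "commands": [
    [[-15, 0, 0, 0, 0, 0, 1], [-35, 0, 0, 0, 0, 0, 1], [-58, 0, 0, 0, 0, 0, 1], [-81, 0, 0, 0, 0, 0, 1], [-104, 0, 0, 0, 0, 0, 1], [-122, 0, 0, 0, 0, 0, 1], [-136, 0, 0, 0, 0, 0, 1], [-140, 0, 0, 0, 0, 0, 1]]
  ]
}}

```text
clock: 4.25
eef_pos: [0.4433, -0.3082, 0.027]
tool_rot: [2.225, 2.212, 0.003]
force: [2.6, 2.1, 8.3]
gripper_width: 0.0103
grasp_force: 25.0
```

Request:
{"name": "jog_arm", "arguments": {
  "commands": [
    [[-4, 0, 0, 0, 0, 0, 1], [-8, 0, 0, 0, 0, 0, 1], [-12, 0, 0, 0, 0, 0, 1], [-15, 0, 0, 0, 0, 0, 1], [-15, 0, 0, 0, 0, 0, 1]]
  ]
}}

```text
clock: 4.75
eef_pos: [0.4385, -0.3082, 0.0272]
tool_rot: [2.211, 2.206, 0.02]
force: [23.1, -0.7, -12.8]
gripper_width: 0.0103
grasp_force: 25.0
```

The drawer hit its stop at bar x 0.4385. Releasing and going over the green pack.

Request:
{"name": "jog_arm", "arguments": {
  "commands": [
    [[12, 0, 0, 0, 0, 0, 0.72], [12, 0, 0, 0, 0, 0, 0.72], [12, 0, 0, 0, 0, 0, 0.72], [12, 0, 50, 0, 0, 0, 0.72], [12, 0, 100, 0, 0, 0, 0.72], [12, 0, 150, 0, 0, 0, 0.4], [12, 0, 180, 0, 0, 0, 0]]
  ]
}}

```text
clock: 5.45
eef_pos: [0.4387, -0.3091, 0.2082]
tool_rot: [2.227, 2.211, -0.0]
force: [-0.3, -0.3, -0.6]
gripper_width: 0.0395
grasp_force: 0.0
```

Request:
{"name": "jog_arm", "arguments": {
  "commands": [
    [[140, 243, 0, 0, 0, 1.379, 0], [140, 243, 0, 0, 0, 1.379, 0], [140, 243, 0, 0, 0, 1.379, 0], [140, 243, 0, 0, 0, 1.379, 0], [140, 243, 0, 0, 0, 1.379, 0], [140, 243, 0, 0, 0, 1.379, 0], [140, 243, 0, 0, 0, 1.379, 0], [140, 243, 0, 0, 0, 1.379, 0]]
  ]
}}

```text
clock: 6.25
eef_pos: [0.578, -0.0645, 0.2041]
tool_rot: [-0.575, -3.087, 0.001]
force: [0.2, -0.1, -0.1]
gripper_width: 0.092
grasp_force: 0.0
```

```bash
cat >> h.py <<'E'
from scipy.spatial.transform import Rotation as R
def st():
    s=robot.read_state(); M=R.from_rotvec(s['tool_rot']).as_matrix()
    print("t",round(s['clock'],2),"tcp",np.round(s['eef_pos'],4),"yyaw",round(np.degrees(np.arctan2(M[1,1],M[0,1])),2),"tilt",round(np.degrees(np.arccos(-M[2,2])),2),"j1,7",np.round(s['joints'][[0,6]],2),"w",round(s['gripper_width'],4)); return s
def pack(I,W,c,x,y,zt=.044,r=.07):
    """pack centre and yaw from coloured part of top face (62 long?) and black part"""
    P=W.reshape(-1,3); n=P[(np.hypot(P[:,0]-x,P[:,1]-y)<r)&(abs(P[:,2]-zt)<.006)]
    n=n[np.isfinite(n).all(1)]
    b=cv2.minAreaRect((n[:,:2]*1000).astype(np.float32)); k=box(W,mask(I,c),x,y,r,(zt-.006,zt+.006))
    print(c,"whole",len(n),np.round(b[0],1),np.round(b[1],1),round(b[2],1),"z",round(float(np.median(n[:,2])),4),"colour",k)
E
python3 - <<'E'
from h import *
st()
I,D,W=shot("wrist","w2.png")
pack(I,W,"green",.56,-.065)
P=W.reshape(-1,3)
E
```

```text
t 6.25 tcp [ 0.578  -0.0645  0.2041] yyaw 68.88 tilt 0.11 j1,7 [0.63 0.94] w 0.092
green whole 2283 [563.  -67.1] [36.5 79.3] 79.9 z 0.0444 colour (1117, array([ 0.569 , -0.0678,  0.0442]), ((572.9961547851562, -68.68599700927734), (32.459041595458984, 55.98209762573242), 79.90096282958984))
```

View pics/w2.png

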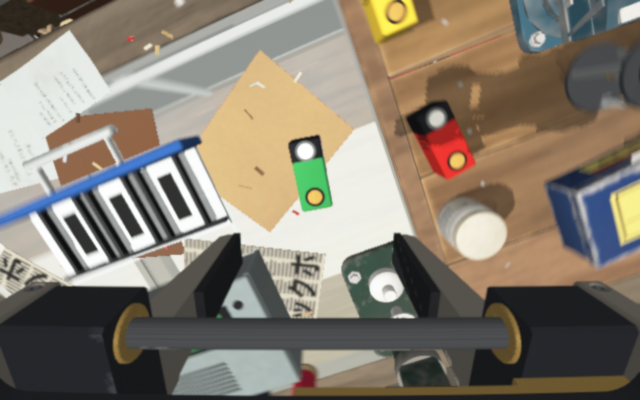

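The green pack shows at (312,180) and the open drawer with three bays at left. Red is at (440,140). Descending on green.

Request:
{"name": "jog_arm", "arguments": {
  "commands": [
    [[-15, -2, -20, 0, 0, 0.15, 0], [-15, -2, -60, 0, 0, 0.192, 0], [-15, -2, -105, 0, 0, 0.192, 0], [-15, -2, -145, 0, 0, 0.192, 0], [-15, -2, -175, 0, 0, 0.192, 0], [-15, -2, -188, 0, 0, 0.192, 0], [-15, -2, -188, 0, 0, 0.192, 0], [-15, -2, -188, 0, 0, 0.192, 0]]
  ]
}}

```text
clock: 7.1
eef_pos: [0.5645, -0.0675, 0.0177]
tool_rot: [0.291, 3.127, -0.0]
force: [0.1, 0.4, -0.1]
gripper_width: 0.0918
grasp_force: 0.0
```

Request:
{"name": "jog_arm", "arguments": {
  "commands": [
    [[0, 0, 0, 0, 0, 0, 1], [0, 0, 0, 0, 0, 0, 1], [0, 0, 0, 0, 0, 0, 1], [0, 0, 0, 0, 0, 0, 1], [0, 0, 0, 0, 0, 0, 1], [0, 0, 40, 0, 0, 0, 1], [0, 0, 90, 0, 0, 0, 1], [0, 0, 130, 0, 0, 0, 1]]
  ],
  "newtons": 30
}}

```text
clock: 7.9
eef_pos: [0.564, -0.067, 0.1487]
tool_rot: [0.289, 3.128, 0.001]
force: [0.0, -1.0, 0.9]
gripper_width: 0.03
grasp_force: 0.0
```

Run:
```python
from h import *
st()
I,D,W=shot("wrist"); cv2.imwrite("pics/w3.png",I[:,:,::-1])
np.savez("w3",I=I,W=W)
P=W.reshape(-1,3);P=P[np.isfinite(P).all(1)]
q=P[(P[:,2]>.055)&(P[:,2]<.068)&(P[:,0]>.45)&(P[:,0]<.52)&(P[:,1]<-.15)&(P[:,1]>-.46)]; print("panel",len(q),cv2.minAreaRect((q[:,:2]*1000).astype(np.float32)))
```

```text
t 7.9 tcp [ 0.564  -0.067   0.1487] yyaw 79.44 tilt 0.05 j1,7 [0.65 1.06] w 0.03
panel 2587 ((479.58953857421875, -255.46746826171875), (162.93560791015625, 12.32987117767334), 89.35398864746094)
```

View pics/w3.png

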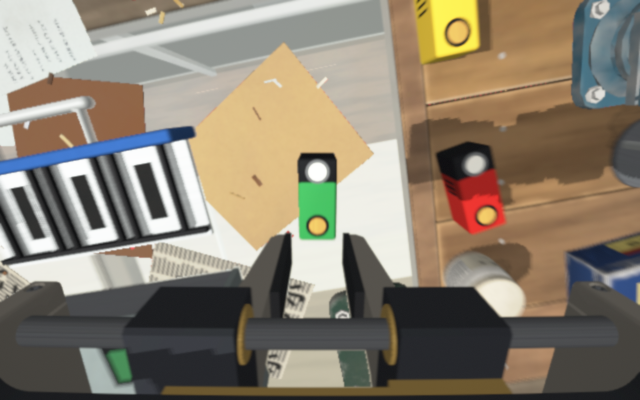

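The fingers closed too late, so the green pack still stands at (318,195). Repeating with the jaws preset narrower; one quick measurement from the saved frame first.

Run:
```python
from h import *
z=np.load("w3.npz"); I,W=z["I"],z["W"]
pack(I,W,"green",.56,-.065)
pack(I,W,"red",.58,.083)
P=W.reshape(-1,3);P=P[np.isfinite(P).all(1)]
# bay walls: heights in drawer area
q=P[(P[:,0]>.5)&(P[:,0]<.56)&(P[:,1]<-.17)&(P[:,1]>-.42)&(P[:,2]<.03)]
for y in np.arange(-.42,-.17,.005):
    a=q[abs(q[:,1]-y)<.0025]; print(round(y,3),len(a),np.round(np.median(a[:,2]),3) if len(a) else "",end="; ")
q=P[(abs(P[:,1]+.236)<.015)]; print()
for x in np.arange(.47,.6,.005):
    a=q[abs(q[:,0]-x)<.0025]; print(round(x,3),len(a),np.round(np.median(a[:,2]),3) if len(a) else "",end="; ")
```

```text
green whole 3080 [562.4 -67.1] [36.2 78.2] 80.1 z 0.0443 colour (1547, array([ 0.5695, -0.0684,  0.0442]), ((573.4056396484375, -68.98533630371094), (33.379940032958984, 55.905792236328125), 79.73957824707031))
red whole 3261 [582.1  82.8] [80.2 36.9] 10.1 z 0.0446 colour (1845, array([0.5899, 0.0824, 0.0442]), ((593.3164672851562, 84.60459899902344), (57.44217300415039, 36.753299713134766), 10.485936164855957))
-0.42 33 0.012; -0.415 24 0.012; -0.41 0 ; -0.405 49 0.022; -0.4 576 0.016; -0.395 238 0.012; -0.39 229 0.012; -0.385 215 0.012; -0.38 227 0.012; -0.375 219 0.012; -0.37 244 0.012; -0.365 235 0.012; -0.36 14 0.013; -0.355 15 0.021; -0.35 364 0.021; -0.345 520 0.016; -0.34 0 ; -0.335 102 0.022; -0.33 695 0.018; -0.325 254 0.012; -0.32 244 0.012; -0.315 224 0.012; -0.31 256 0.012; -0.305 244 0.012; -0.3 246 0.013; -0.295 266 0.012; -0.29 122 0.012; -0.285 19 0.022; -0.28 372 0.021; -0.275 522 0.014; -0.27 33 0.012; -0.265 120 0.022; -0.26 625 0.019; -0.255 267 0.012; -0.25 250 0.012; -0.245 246 0.013; -0.24 262 0.013; -0.235 272 0.013; -0.23 264 0.013; -0.225 277 0.012; -0.22 235 0.012; -0.215 20 0.021; -0.21 302 0.022; -0.205 527 0.014; -0.2 260 0.012; -0.195 274 0.012; -0.19 305 0.012; -0.185 476 0.002; -0.18 259 0.001; -0.175 255 0.001; 
0.47 123 0.001; 0.475 149 0.062; 0.48 207 0.062; 0.485 162 0.061; 0.49 146 0.012; 0.495 145 0.012; 0.5 145 0.012; 0.505 140 0.012; 0.51 138 0.012; 0.515 135 0.012; 0.52 140 0.013; 0.525 130 0.013; 0.53 132 0.013; 0.535 131 0.013; 0.54 121 0.012; 0.545 127 0.012; 0.55 123 0.012; 0.555 123 0.012; 0.56 118 0.012; 0.565 126 0.012; 0.57 119 0.012; 0.575 188 0.015; 0.58 99 0.022; 0.585 66 0.012; 0.59 15 0.0; 0.595 111 -0.0;
```

Request:
{"name": "jog_arm", "arguments": {
  "commands": [
    [[0, 0, 0, 0, 0, 0.0, 0.4], [0, 0, 0, 0, 0, 0.0, 0.4], [0, 0, 0, 0, 0, 0.0, 0.4], [0, 0, 0, 0, 0, 0.0, 0.4]]
  ]
}}

```text
clock: 8.35
eef_pos: [0.563, -0.0673, 0.1451]
tool_rot: [-0.289, -3.126, -0.001]
force: [0.1, 0.4, -0.7]
gripper_width: 0.0544
grasp_force: 0.0
```

Request:
{"name": "jog_arm", "arguments": {
  "commands": [
    [[0, 0, -45, 0, 0, 0, 0.4], [0, 0, -90, 0, 0, 0, 0.4], [0, 0, -120, 0, 0, 0, 0.4], [0, 0, -130, 0, 0, 0, 0.4], [0, 0, -130, 0, 0, 0, 0.7], [0, 0, -130, 0, 0, 0, 1], [0, 0, -130, 0, 0, 0, 1], [0, 0, -130, 0, 0, 0, 1]]
  ],
  "newtons": 30
}}

```text
clock: 9.15
eef_pos: [0.5651, -0.0673, 0.0181]
tool_rot: [0.29, 3.125, 0.0]
force: [0.9, 0.9, 1.7]
gripper_width: 0.0357
grasp_force: 30.0
```

Request:
{"name": "jog_arm", "arguments": {
  "commands": [
    [[0, 0, 0, 0, 0, 0, 1], [0, 0, 0, 0, 0, 0, 1], [0, 0, 40, 0, 0, 0, 1], [0, 0, 90, 0, 0, 0, 1], [0, 0, 130, 0, 0, 0, 1]]
  ]
}}

```text
clock: 9.65
eef_pos: [0.5636, -0.0674, 0.1485]
tool_rot: [0.29, 3.128, -0.0]
force: [1.1, -0.9, -2.2]
gripper_width: 0.0356
grasp_force: 30.0
```

Run:
```python
from h import *
st();print(robot.read_state()["grasp_force"])
I,D,W=shot("wrist")
P=W.reshape(-1,3)
for z in (.165,.17,.175,.18,.16):
    pack(I,W,"green",.563,-.067,z)
```

```text
t 9.65 tcp [ 0.5636 -0.0674  0.1485] yyaw 79.42 tilt 0.0 j1,7 [0.65 1.06] w 0.0356
29.999669194221497
green whole 767 [539.1 -66.4] [62.2 39.8] 88.9 z 0.1655 colour None
green whole 8666 [558.  -67.3] [63.8 74.1] 80.5 z 0.1747 colour (4248, array([ 0.5638, -0.0685,  0.1746]), ((568.5759887695312, -69.34856414794922), (35.44770050048828, 50.00707244873047), 79.49166107177734))
green whole 9306 [558.  -67.3] [65.7 74. ] 80.5 z 0.1749 colour (4288, array([ 0.5638, -0.0685,  0.1746]), ((568.4164428710938, -69.31427001953125), (35.444801330566406, 50.286346435546875), 79.36921691894531))
green whole 8185 [557.  -65.6] [77.3 61. ] 12.5 z 0.1751 colour (3636, array([ 0.5635, -0.0684,  0.1748]), ((568.2045288085938, -69.21018981933594), (34.62539291381836, 49.70166778564453), 79.74779510498047))
green whole 653 [537.8 -63.6] [62.7 32.8] 79.5 z 0.1604 colour None
```

Request:
{"name": "jog_arm", "arguments": {
  "commands": [
    [[-31, -169, 0, 0, 0, 0.174, 1], [-31, -169, 0, 0, 0, 0.174, 1], [-31, -169, 0, 0, 0, 0.174, 1], [-31, -169, 0, 0, 0, 0.174, 1], [-31, -169, -20, 0, 0, 0.174, 1], [-31, -169, -50, 0, 0, 0.174, 1], [-31, -169, -50, 0, 0, 0.174, 1]]
  ]
}}

```text
clock: 10.4
eef_pos: [0.5292, -0.2362, 0.0929]
tool_rot: [-0.018, -3.134, -0.004]
force: [0.0, -0.2, -2.9]
gripper_width: 0.036
grasp_force: 30.0
```

Run:
```python
from h import *
st()
I,D,W=shot("wrist","w4.png")
P=W.reshape(-1,3);P=P[np.isfinite(P).all(1)]
pack(I,W,"green",.531,-.2365,.125)
q=P[(P[:,0]>.5)&(P[:,0]<.57)&(P[:,1]<-.17)&(P[:,1]>-.42)&(P[:,2]>.019)&(P[:,2]<.026)]
h=np.histogram(q[:,1],np.arange(-.42,-.17,.002)); print([(round(a,3),int(n)) for a,n in zip(h[1],h[0]) if n>20])
q=P[(P[:,2]>.058)&(P[:,2]<.066)&(P[:,0]>.46)&(P[:,0]<.5)]; print(q[:,0].min(),q[:,0].max())
```

```text
t 10.4 tcp [ 0.5292 -0.2362  0.0929] yyaw 89.33 tilt 0.45 j1,7 [0.92 1.47] w 0.036
green whole 6082 [ 522.1 -238.3] [60.6 76.2] 64.2 z 0.1198 colour (1983, array([ 0.5267, -0.2366,  0.1195]), ((533.678955078125, -237.3206329345703), (34.08606719970703, 48.82529830932617), 88.55116271972656))
[(np.float64(-0.406), 72), (np.float64(-0.404), 176), (np.float64(-0.402), 202), (np.float64(-0.4), 240), (np.float64(-0.354), 57), (np.float64(-0.352), 180), (np.float64(-0.35), 178), (np.float64(-0.348), 228), (np.float64(-0.336), 37), (np.float64(-0.334), 184), (np.float64(-0.332), 190), (np.float64(-0.33), 193), (np.float64(-0.284), 73), (np.float64(-0.282), 137), (np.float64(-0.28), 138), (np.float64(-0.278), 88), (np.float64(-0.264), 23), (np.float64(-0.21), 25)]
0.47152899299766243 0.48635932922150227
```

View pics/w4.png

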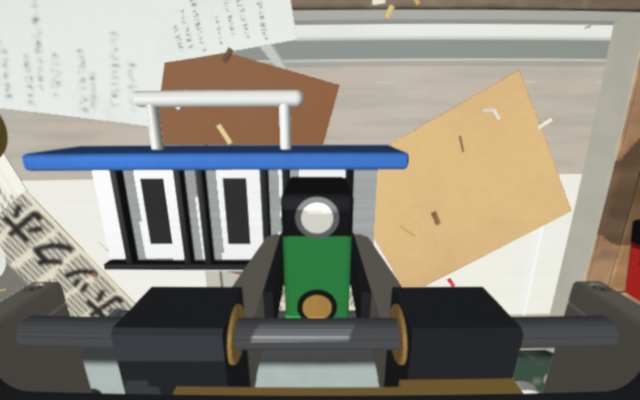

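Request:
{"name": "jog_arm", "arguments": {
  "commands": [
    [[0, 0, -30, 0, 0, 0, 1], [0, 0, -52, 0, 0, 0, 1], [0, 0, -64, 0, 0, 0, 1], [0, 0, -67, 0, 0, 0, 1], [0, 0, -67, 0, 0, 0, 1]]
  ]
}}

```text
clock: 10.95
eef_pos: [0.5339, -0.2363, 0.0308]
tool_rot: [0.016, 3.14, -0.001]
force: [-1.0, 0.0, -2.2]
gripper_width: 0.036
grasp_force: 30.0
```

Request:
{"name": "jog_arm", "arguments": {
  "commands": [
    [[0, 0, 0, 0, 0, 0, 0.42], [0, 0, 0, 0, 0, 0, 0.42], [0, 0, 0, 0, 0, 0, 0.42], [0, 0, 40, 0, 0, 0, 0.42], [0, 0, 90, 0, 0, 0, 0.42], [0, 0, 130, 0, 0, 0, 0.42], [0, 0, 150, 0, 0, 0, 0.42]]
  ]
}}

```text
clock: 11.65
eef_pos: [0.5346, -0.2366, 0.1839]
tool_rot: [0.017, 3.136, -0.004]
force: [0.1, -0.7, 0.2]
gripper_width: 0.0529
grasp_force: 0.0
```

Request:
{"name": "jog_arm", "arguments": {
  "commands": [
    [[48, 319, 0, 0, 0, 0.187, 0.4], [48, 319, 0, 0, 0, 0.187, 0.4], [48, 319, 0, 0, 0, 0.187, 0.4], [48, 319, 0, 0, 0, 0.187, 0.4], [48, 319, 0, 0, 0, 0.187, 0.4], [48, 319, 0, 0, 0, 0.187, 0.4], [48, 319, 0, 0, 0, 0.187, 0.4], [48, 319, 0, 0, 0, 0.187, 0.4]]
  ]
}}

```text
clock: 12.45
eef_pos: [0.5806, 0.0879, 0.1805]
tool_rot: [-0.288, 3.127, 0.004]
force: [0.4, 0.5, 0.6]
gripper_width: 0.0552
grasp_force: 0.0
```

Run:
```python
from h import *
st()
I,D,W=shot("wrist")
pack(I,W,"red",.582,.083);pack(I,W,"yellow",.42,.071)
I,D,W=shot("top"); pack(I,W,"green",.531,-.2365,.056,.05); pack(I,W,"yellow",.42,.071)
```

```text
t 12.45 tcp [0.5806 0.0879 0.1805] yyaw 100.51 tilt 0.16 j1,7 [0.44 1.14] w 0.0552
red whole 2509 [581.7  83.3] [78. 36.] 9.6 z 0.0443 colour (1475, array([0.5889, 0.0843, 0.044 ]), ((592.1130981445312, 84.84294891357422), (56.98880386352539, 35.70995330810547), 9.578014373779297))
yellow whole 2690 [430.9  69.5] [59.2 36.5] 0.9 z 0.0444 colour (2379, array([0.4307, 0.0695, 0.0443]), ((431.2554931640625, 69.10810089111328), (58.41038513183594, 35.803932189941406), 0.9875978231430054))
green whole 145 [ 525.4 -236.5] [33.4 88.3] 86.6 z 0.0552 colour (77, array([ 0.5382, -0.2375,  0.0554]), ((542.1124267578125, -237.13900756835938), (30.720348358154297, 53.263641357421875), 89.99942016601562))
yellow whole 144 [418.9  67.3] [80.5 33.9] 1.9 z 0.0428 colour (96, array([0.43  , 0.0689, 0.0428]), ((431.4100646972656, 67.72502136230469), (55.435909271240234, 33.951515197753906), 1.8336493968963623))
```

Request:
{"name": "jog_arm", "arguments": {
  "commands": [
    [[0, 0, -45, 0, 0, -0.01, 0.4], [0, 0, -90, 0, 0, -0.01, 0.4], [0, 0, -135, 0, 0, -0.01, 0.4], [0, 0, -163, 0, 0, -0.01, 0.4], [0, 0, -163, 0, 0, -0.01, 0.5], [0, 0, -163, 0, 0, -0.01, 1], [0, 0, -163, 0, 0, -0.01, 1], [0, 0, -163, 0, 0, -0.01, 1]]
  ]
}}

```text
clock: 13.35
eef_pos: [0.5819, 0.0822, 0.0183]
tool_rot: [-0.259, 3.128, -0.0]
force: [-0.1, 0.1, -2.2]
gripper_width: 0.0355
grasp_force: 30.0
```

Request:
{"name": "jog_arm", "arguments": {
  "commands": [
    [[0, 0, 0, 0, 0, 0, 1], [0, 0, 0, 0, 0, 0, 1], [0, 0, 40, 0, 0, 0, 1], [0, 0, 90, 0, 0, 0, 1], [0, 0, 130, 0, 0, 0, 1], [0, 0, 130, 0, 0, 0, 1]]
  ]
}}

```text
clock: 13.95
eef_pos: [0.5842, 0.084, 0.1526]
tool_rot: [-0.26, 3.12, 0.001]
force: [0.6, 0.7, -1.9]
gripper_width: 0.0359
grasp_force: 30.0
```

Run:
```python
from h import *
st();print(robot.read_state()["grasp_force"])
I,D,W=shot("wrist")
pack(I,W,"red",.58,.083,.175)
```

```text
t 13.95 tcp [0.5842 0.084  0.1526] yyaw 99.53 tilt 0.6 j1,7 [0.43 1.1 ] w 0.0359
29.999157786369324
red whole 8844 [579.9  82.8] [70.8 63.8] 9.9 z 0.1786 colour (4205, array([0.5863, 0.0839, 0.1784]), ((590.5859985351562, 84.57273864746094), (47.69091796875, 35.93714904785156), 9.544292449951172))
```

Request:
{"name": "jog_arm", "arguments": {
  "commands": [
    [[-51, -389, 0, 0, 0, -0.178, 1], [-51, -389, 0, 0, 0, -0.178, 1], [-51, -389, 0, 0, 0, -0.178, 1], [-51, -389, 0, 0, 0, -0.178, 1], [-51, -389, 0, 0, 0, -0.178, 1], [-51, -389, 0, 0, 0, -0.178, 1], [-51, -389, 0, 0, 0, -0.178, 1], [-51, -389, 0, 0, 0, -0.178, 1]]
  ]
}}

```text
clock: 14.8
eef_pos: [0.5275, -0.3094, 0.1445]
tool_rot: [-0.022, -3.138, -0.001]
force: [0.5, 0.9, -2.5]
gripper_width: 0.0359
grasp_force: 30.0
```

Request:
{"name": "jog_arm", "arguments": {
  "commands": [
    [[0, 0, 0, 0, 0, 0, 1], [0, 0, 0, 0, 0, 0, 1]]
  ]
}}

```text
clock: 15.0
eef_pos: [0.5282, -0.3071, 0.1445]
tool_rot: [-0.023, -3.139, -0.003]
force: [0.3, 0.6, -1.5]
gripper_width: 0.0358
grasp_force: 30.0
```

Run:
```python
from h import *
st()
I,D,W=shot("wrist")
pack(I,W,"red",.53,-.305,.175); pack(I,W,"green",.53,-.2365,.056,.05)
```

```text
t 15.0 tcp [ 0.5282 -0.3071  0.1445] yyaw 89.16 tilt 0.19 j1,7 [1.03 1.63] w 0.0358
red whole 8546 [ 523.5 -308. ] [66.5 69.3] 89.0 z 0.1707 colour (4073, array([ 0.5307, -0.308 ,  0.1704]), ((534.6896362304688, -308.0732421875), (35.02534103393555, 47.34189224243164), 89.45957946777344))
green whole 3570 [ 525.3 -236.5] [47.6 90. ] 89.2 z 0.0565 colour (1776, array([ 0.5375, -0.2378,  0.0562]), ((541.587158203125, -237.13525390625), (35.425048828125, 55.46694564819336), 89.85711669921875))
```

Request:
{"name": "jog_arm", "arguments": {
  "commands": [
    [[2, 1, -45, 0, 0, 0, 1], [2, 1, -80, 0, 0, 0, 1], [2, 1, -103, 0, 0, 0, 1], [2, 1, -116, 0, 0, 0, 1], [2, 1, -116, 0, 0, 0, 1], [2, 1, -116, 0, 0, 0, 1], [2, 1, -116, 0, 0, 0, 0.46], [2, 1, -116, 0, 0, 0, 0.46]]
  ]
}}

```text
clock: 15.85
eef_pos: [0.5324, -0.3054, 0.0314]
tool_rot: [0.018, 3.14, -0.001]
force: [0.4, -1.0, -0.0]
gripper_width: 0.0487
grasp_force: 0.0
```

Request:
{"name": "jog_arm", "arguments": {
  "commands": [
    [[0, 0, 0, 0, 0, 0, 0.46], [0, 0, 40, 0, 0, 0, 0.46], [0, 0, 90, 0, 0, 0, 0.46], [0, 0, 130, 0, 0, 0, 0.46], [0, 0, 150, 0, 0, 0, 0.46]]
  ]
}}

```text
clock: 16.35
eef_pos: [0.5335, -0.3058, 0.185]
tool_rot: [0.019, 3.137, -0.005]
force: [0.8, 0.4, 0.4]
gripper_width: 0.0495
grasp_force: 0.0
```

Request:
{"name": "jog_arm", "arguments": {
  "commands": [
    [[-110, 376, 0, 0, 0, 0.02, 0.4], [-110, 376, 0, 0, 0, 0.02, 0.4], [-110, 376, 0, 0, 0, 0.02, 0.4], [-110, 376, 0, 0, 0, 0.02, 0.4], [-110, 376, 0, 0, 0, 0.02, 0.4], [-110, 376, 0, 0, 0, 0.02, 0.4], [-110, 376, 0, 0, 0, 0.02, 0.4], [-110, 376, 0, 0, 0, 0.02, 0.4]]
  ]
}}

```text
clock: 17.15
eef_pos: [0.4208, 0.0728, 0.1811]
tool_rot: [-0.014, 3.14, -0.001]
force: [1.4, -0.7, 0.1]
gripper_width: 0.0552
grasp_force: 0.0
```

Run:
```python
from h import *
st()
I,D,W=shot("wrist","w5.png")
pack(I,W,"yellow",.42,.071)
I,D,W=shot("top"); pack(I,W,"green",.531,-.2365,.056,.05); pack(I,W,"red",.53,-.305,.056,.05); pack(I,W,"yellow",.42,.071)
```

```text
t 17.15 tcp [0.4208 0.0728 0.1811] yyaw 90.53 tilt 0.09 j1,7 [0.66 1.04] w 0.0552
yellow whole 2527 [420.1  69.2] [79.4 36.2] 1.5 z 0.0443 colour (1543, array([0.4277, 0.0701, 0.0441]), ((430.1470642089844, 70.34352111816406), (59.26594543457031, 34.33640670776367), 1.1979284286499023))
green whole 134 [ 526.9 -237. ] [90.9 31.1] 0.1 z 0.0551 colour (68, array([ 0.5387, -0.2364,  0.0549]), ((543.685546875, -237.00453186035156), (55.72489547729492, 31.082807540893555), 0.130049929022789))
red whole 149 [ 526.7 -307.2] [36.  87.6] 89.6 z 0.056 colour (84, array([ 0.5408, -0.3055,  0.0554]), ((542.212646484375, -305.1108703613281), (31.302650451660156, 56.67547607421875), 89.12074279785156))
yellow whole 0 [0. 0.] [0. 0.] 0.0 z nan colour None
  return _methods._mean(a, axis=axis, dtype=dtype,
  ret = ret.dtype.type(ret / rcount)
```

Run:
```python
from h import *
for n in ("topW.npy","sideW.npy"):
    P=np.load(n).reshape(-1,3)
    q=P[(P[:,2]>.085)&(P[:,2]<.14)&(P[:,0]>.34)&(P[:,0]<.5)&(P[:,1]>.1)&(P[:,1]<.35)]
    print(len(q),q.min(0),q.max(0),np.percentile(q[:,1],[1,5]))
```

```text
370 [0.36377504 0.1928427  0.08503609] [0.49934314 0.28336424 0.12709941] [0.19833784 0.21611308]
622 [0.36509839 0.19083629 0.08503209] [0.49925351 0.28729587 0.12255432] [0.19767008 0.21731071]
```

Vice tops start at y 0.19, so clearance is ample. Gripping yellow.

Request:
{"name": "jog_arm", "arguments": {
  "commands": [
    [[-1, 0, -45, 0, 0, 0.01, 0.4], [-1, 0, -90, 0, 0, 0.01, 0.4], [-1, 0, -135, 0, 0, 0.01, 0.4], [-1, 0, -163, 0, 0, 0.01, 0.4], [-1, 0, -163, 0, 0, 0.01, 0.5], [-1, 0, -163, 0, 0, 0.01, 1], [-1, 0, -163, 0, 0, 0.01, 1], [-1, 0, -163, 0, 0, 0.01, 1]]
  ]
}}

```text
clock: 18.05
eef_pos: [0.4219, 0.0703, 0.0189]
tool_rot: [-0.027, 3.139, -0.0]
force: [0.2, -0.2, -2.7]
gripper_width: 0.036
grasp_force: 30.0
```

Request:
{"name": "jog_arm", "arguments": {
  "commands": [
    [[0, 0, 0, 0, 0, 0, 1], [0, 0, 0, 0, 0, 0, 1], [0, 0, 40, 0, 0, 0, 1], [0, 0, 90, 0, 0, 0, 1], [0, 0, 130, 0, 0, 0, 1], [0, 0, 130, 0, 0, 0, 1]]
  ]
}}

```text
clock: 18.65
eef_pos: [0.424, 0.071, 0.152]
tool_rot: [-0.027, 3.132, -0.002]
force: [0.7, -1.0, -3.2]
gripper_width: 0.0356
grasp_force: 30.0
```

Request:
{"name": "jog_arm", "arguments": {
  "commands": [
    [[112, -390, 0, 0, 0, -0.03, 1], [112, -390, 0, 0, 0, -0.03, 1], [112, -390, 0, 0, 0, -0.03, 1], [112, -390, 0, 0, 0, -0.03, 1], [112, -390, 0, 0, 0, -0.03, 1], [112, -390, 0, 0, 0, -0.03, 1], [112, -390, 0, 0, 0, -0.03, 1], [112, -390, 0, 0, 0, -0.03, 1]]
  ]
}}

```text
clock: 19.45
eef_pos: [0.5304, -0.316, 0.146]
tool_rot: [-0.019, -3.139, -0.0]
force: [1.2, 0.0, -3.2]
gripper_width: 0.0354
grasp_force: 30.0
```

Request:
{"name": "jog_arm", "arguments": {
  "commands": [
    [[0, -57, 0, 0, 0, 0, 1], [0, -57, 0, 0, 0, 0, 1], [0, -57, 0, 0, 0, 0, 1], [0, -57, 0, 0, 0, 0, 1]]
  ]
}}

```text
clock: 19.85
eef_pos: [0.5308, -0.369, 0.1465]
tool_rot: [-0.016, -3.14, -0.003]
force: [0.4, 0.4, -2.6]
gripper_width: 0.0356
grasp_force: 30.0
```

Run:
```python
from h import *
st()
I,D,W=shot("wrist","w6.png")
pack(I,W,"yellow",.53,-.376,.175,.06); pack(I,W,"green",.53,-.2365,.056,.045);pack(I,W,"red",.53,-.3065,.056,.045)
```

```text
t 19.85 tcp [ 0.5308 -0.369   0.1465] yyaw 89.4 tilt 0.13 j1,7 [1.09 1.71] w 0.0356
yellow whole 9170 [ 525.3 -369.9] [65.8 73.5] 88.4 z 0.1719 colour (4457, array([ 0.5316, -0.3698,  0.1716]), ((536.1912841796875, -369.8209228515625), (35.997039794921875, 51.234130859375), 89.66449737548828))
green whole 3482 [ 528.7 -237.2] [36.6 85.5] 89.7 z 0.0566 colour (1738, array([ 0.5392, -0.2391,  0.0563]), ((542.8434448242188, -237.7087860107422), (35.31189727783203, 54.667179107666016), 89.58826446533203))
red whole 3392 [ 528.5 -304.8] [37.1 86. ] 89.2 z 0.0565 colour (1856, array([ 0.5389, -0.306 ,  0.0561]), ((542.7195434570312, -304.9378356933594), (36.60055923461914, 57.59548568725586), 89.67184448242188))
```

Request:
{"name": "jog_arm", "arguments": {
  "commands": [
    [[0, 0, -40, 0, 0, 0, 1], [0, 0, -75, 0, 0, 0, 1], [0, 0, -85, 0, 0, 0, 1], [0, 0, -85, 0, 0, 0, 1], [0, 0, -85, 0, 0, 0, 1]]
  ]
}}

```text
clock: 20.4
eef_pos: [0.5326, -0.3703, 0.0642]
tool_rot: [0.017, 3.139, -0.001]
force: [0.0, -0.3, -3.3]
gripper_width: 0.0357
grasp_force: 30.0
```

Run:
```python
from h import *
st()
I,D,W=shot("wrist","w6.png")
pack(I,W,"yellow",.53,-.376,.09,.06)
```

```text
t 20.4 tcp [ 0.5326 -0.3703  0.0642] yyaw 89.39 tilt 0.13 j1,7 [1.05 1.66] w 0.0357
yellow whole 9207 [ 527.4 -371.2] [64.8 74. ] 89.1 z 0.0896 colour (4417, array([ 0.5331, -0.371 ,  0.0893]), ((537.9006958007812, -370.8556823730469), (36.429161071777344, 50.789344787597656), 89.64994049072266))
```

Request:
{"name": "jog_arm", "arguments": {
  "commands": [
    [[-1, -6, 0, 0, 0, 0, 1], [-1, -6, -20, 0, 0, 0, 1], [-1, -6, -32, 0, 0, 0, 1], [-1, -6, -32, 0, 0, 0, 1], [-1, -6, -32, 0, 0, 0, 1], [-1, -6, -32, 0, 0, 0, 0.46], [-1, -6, -32, 0, 0, 0, 0.46], [-1, -6, -32, 0, 0, 0, 0.46]]
  ]
}}

```text
clock: 21.25
eef_pos: [0.5305, -0.3769, 0.0308]
tool_rot: [0.019, 3.141, -0.0]
force: [0.3, 0.1, -0.6]
gripper_width: 0.0496
grasp_force: 0.0
```

Request:
{"name": "jog_arm", "arguments": {
  "commands": [
    [[0, 0, 40, 0, 0, 0, 0.46], [0, 0, 90, 0, 0, 0, 0.46], [0, 0, 140, 0, 0, 0, 0.46], [0, 0, 190, 0, 0, 0, 0.3], [0, 0, 190, 0, 0, 0, 0.3]]
  ]
}}

```text
clock: 21.75
eef_pos: [0.5343, -0.378, 0.2289]
tool_rot: [0.019, 3.13, -0.011]
force: [-0.2, -0.3, -0.2]
gripper_width: 0.0629
grasp_force: 0.0
```

Run:
```python
from h import *
st()
I,D,W=shot("wrist","w7.png"); np.savez("w7",I=I,W=W)
for c,y in (("green",-.2365),("red",-.3065),("yellow",-.3765)): pack(I,W,c,.53,y,.056,.045)
I,D,W=shot("top"); print("probe",box(W,mask(I,"orange"),.58,.28,.06,(.08,.2)))
I,D,W=shot("side"); print("probe",box(W,mask(I,"orange"),.58,.28,.06,(.08,.2)))
```

```text
t 21.75 tcp [ 0.5343 -0.378   0.2289] yyaw 89.32 tilt 0.76 j1,7 [1.12 1.77] w 0.0629
green whole 2149 [ 528.5 -237.4] [36.1 86.8] 89.8 z 0.0567 colour (1102, array([ 0.5389, -0.2397,  0.0563]), ((542.1043090820312, -238.0539093017578), (55.943824768066406, 34.43717575073242), 0.017623135820031166))
red whole 2141 [ 529.2 -304.8] [36.9 86.9] 89.7 z 0.0566 colour (1253, array([ 0.5394, -0.306 ,  0.0563]), ((542.3582763671875, -304.9888916015625), (36.35102462768555, 57.14524459838867), 89.78903198242188))
yellow whole 2137 [ 526.2 -376.8] [36.3 82.2] 89.8 z 0.0564 colour (1237, array([ 0.5347, -0.3769,  0.0561]), ((538.0003051757812, -377.014404296875), (34.85736083984375, 59.12215805053711), 88.56282806396484))
probe (29, array([0.5801, 0.2776, 0.125 ]), ((585.145751953125, 281.769287109375), (22.35189437866211, 21.361003875732422), 48.14472961425781))
probe (168, array([0.5824, 0.2894, 0.1216]), ((585.7477416992188, 284.9613037109375), (22.908309936523438, 29.744918823242188), 51.09071350097656))
```

View pics/w7.png

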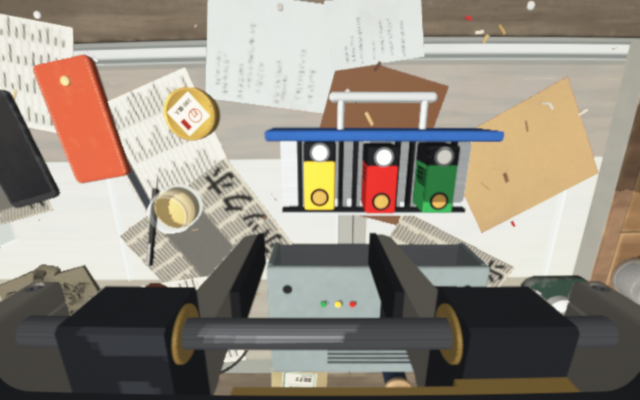

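All three packs sit in bays (yellow (320,180), red (380,185), green (437,180)). Measure the nodes, then go for the probe.

```bash
cat >> h.py <<'E'
def nodes(I,W,y0s,zt=.056):
    H=cv2.cvtColor(I,cv2.COLOR_RGB2HSV); ok=abs(W[...,2]-zt)<.006
    for c,y in y0s:
        near=ok&(abs(W[...,1]-y)<.016)
        w=W[near&(H[...,1]<45)&(H[...,2]>150)&(W[...,0]<.52)&(W[...,0]>.47)]
        b=W[near&(H[...,0]>9)&(H[...,0]<28)&(H[...,1]>60)&(W[...,0]>.54)] if c!="yellow" else np.zeros((0,3))
        for n,q in (("minus",w),("plus",b)):
            if len(q)>8: print(c,n,len(q),np.round((q.min(0)+q.max(0))/2,4),np.round(np.ptp(q,0),3))
E
python3 - <<'E'
from h import *
z=np.load("w7.npz"); nodes(z["I"],z["W"],(("green",-.2365),("red",-.3065),("yellow",-.3765)))
E
```

```text
green minus 164 [ 0.5049 -0.2365  0.0576] [0.015 0.016 0.004]
green plus 202 [ 0.6904 -0.2402  0.058 ] [0.286 0.024 0.005]
red minus 231 [ 0.5051 -0.3039  0.0576] [0.018 0.019 0.004]
red plus 196 [ 0.5575 -0.3052  0.057 ] [0.019 0.018 0.004]
yellow minus 241 [ 0.4995 -0.3767  0.057 ] [0.019 0.018 0.005]
```

Request:
{"name": "jog_arm", "arguments": {
  "commands": [
    [[-34, 370, 31, 0, 0, -0.72, 0.3], [-34, 370, 31, 0, 0, -0.72, 0.3], [-34, 370, 31, 0, 0, -0.72, 0.3], [-34, 370, 31, 0, 0, -0.72, 0.3], [-34, 370, 31, 0, 0, -0.72, 0.3], [-34, 370, 31, 0, 0, -0.72, 0.3], [-34, 370, 31, 0, 0, -0.72, 0.3], [-34, 370, 31, 0, 0, -0.72, 0.3]]
  ]
}}

```text
clock: 22.7
eef_pos: [0.4945, -0.0022, 0.2508]
tool_rot: [-1.115, -2.935, -0.001]
force: [0.2, 0.6, -0.4]
gripper_width: 0.0644
grasp_force: 0.0
```

Request:
{"name": "jog_arm", "arguments": {
  "commands": [
    [[100, 257, 0, 0, 0, 0, 0.3], [100, 257, 0, 0, 0, 0, 0.3], [100, 257, 0, 0, 0, 0, 0.3], [100, 257, 0, 0, 0, 0, 0.3], [100, 257, 0, 0, 0, 0, 0.3], [100, 257, 0, 0, 0, 0, 0.3], [100, 257, 0, 0, 0, 0, 0.3], [100, 257, 0, 0, 0, 0, 0.3]]
  ]
}}

```text
clock: 23.5
eef_pos: [0.5953, 0.2498, 0.2494]
tool_rot: [-1.121, -2.932, 0.004]
force: [-1.2, -0.3, 0.4]
gripper_width: 0.0642
grasp_force: 0.0
```

Run:
```python
from h import *
st()
I,D,W=shot("wrist","w8.png"); np.savez("w8",I=I,W=W)
print("top face",box(W,mask(I,"orange"),.584,.281,.05,(.145,.16)))
P=W.reshape(-1,3);P=P[np.isfinite(P).all(1)]
q=P[(np.hypot(P[:,0]-.584,P[:,1]-.281)<.06)]
for lo,hi in ((.068,.0745),(.0745,.084)):
    a=q[(q[:,2]>lo)&(q[:,2]<hi)]; print(lo,len(a),cv2.minEnclosingCircle((a[:,:2]*1000).astype(np.float32)) if len(a)>5 else "")
```

```text
t 23.5 tcp [0.5953 0.2498 0.2494] yyaw 48.13 tilt 0.21 j1,7 [0.1  0.06] w 0.0642
top face (120, array([0.5813, 0.2879, 0.1502]), ((584.9314575195312, 284.03070068359375), (21.57761001586914, 19.87424087524414), 48.716400146484375))
0.068 1507 ((574.39208984375, 281.7324523925781), 46.45816421508789)
0.0745 697 ((567.8214721679688, 286.7336120605469), 43.71576690673828)
```

View pics/w8.png

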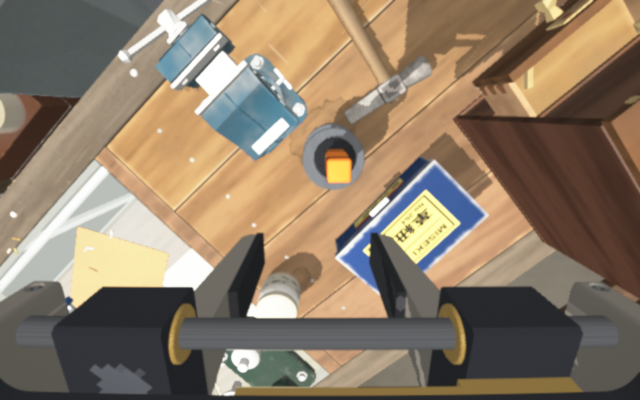

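Handle top at (340,168): (0.585, 0.284), yaw 48.7°, which the jaws match. Descending and gripping.

Request:
{"name": "jog_arm", "arguments": {
  "commands": [
    [[-10, 34, 0, 0, 0, 0.01, 0.4], [-10, 34, -30, 0, 0, 0.01, 0.4], [-10, 34, -70, 0, 0, 0.01, 0.4], [-10, 34, -110, 0, 0, 0.01, 0.4], [-10, 34, -140, 0, 0, 0.01, 0.4], [-10, 34, -143, 0, 0, 0.01, 0.4], [-10, 34, -143, 0, 0, 0.01, 0.6], [-10, 34, -143, 0, 0, 0.01, 0.6]]
  ],
  "newtons": 40
}}

```text
clock: 24.35
eef_pos: [0.5874, 0.2841, 0.1106]
tool_rot: [1.11, 2.937, 0.003]
force: [-0.4, 1.1, 0.1]
gripper_width: 0.0409
grasp_force: 0.0
```

Run:
```python
from h import *
st()
z=np.load("w8.npz"); P=z["W"].reshape(-1,3)
q=P[(np.hypot(P[:,0]-.585,P[:,1]-.284)<.042)&(P[:,2]>.069)&(P[:,2]<.075)]
r=np.hypot(q[:,0]-.585,q[:,1]-.284); print(len(q),q.min(0),q.max(0))
from scipy.optimize import least_squares
# outer edge by angle
th=np.degrees(np.arctan2(q[:,1]-.284,q[:,0]-.585)); E=[q[(abs(th-a)<6)][np.argmax(r[(abs(th-a)<6)])][:2] for a in range(-180,180,12) if (abs(th-a)<6).any()]
E=np.array(E); s=least_squares(lambda p:np.hypot(E[:,0]-p[0],E[:,1]-p[1])-.036,[.585,.284],loss="soft_l1",f_scale=.002); print(s.x,np.round(s.fun,3))
```

```text
t 24.35 tcp [0.5874 0.2841 0.1106] yyaw 48.58 tilt 0.17 j1,7 [-0.   -0.07] w 0.0409
1512 [0.55043459 0.24668634 0.06957162] [0.6208499  0.31705597 0.07490265]
[0.58581545 0.28167483] [-0.001 -0.    -0.001 -0.    -0.001 -0.001 -0.001 -0.001 -0.001 -0.
 -0.001 -0.001 -0.001 -0.001 -0.001 -0.001 -0.001 -0.    -0.    -0.001
 -0.001 -0.    -0.001 -0.001 -0.001 -0.001 -0.001 -0.001 -0.001 -0.001]
```

Request:
{"name": "jog_arm", "arguments": {
  "commands": [
    [[-1, 0, -2, 0, 0, 0, 0.6], [-1, 0, -2, 0, 0, 0, 1], [-1, 0, -2, 0, 0, 0, 1], [-1, 0, -2, 0, 0, 0, 1], [-1, 0, -2, 0, 0, 0, 1], [-1, 0, -2, 0, 0, 0, 1]]
  ]
}}

```text
clock: 24.95
eef_pos: [0.5856, 0.2843, 0.1073]
tool_rot: [1.109, 2.938, 0.001]
force: [-0.4, -0.4, 4.1]
gripper_width: 0.0211
grasp_force: 40.0
```

```bash
python3 -c "
from h import *
s=st();print(s['force'],s['grasp_force'])"
```

```text
t 24.95 tcp [0.5856 0.2843 0.1073] yyaw 48.64 tilt 0.05 j1,7 [-0.   -0.07] w 0.0211
[-0.44163264 -0.39796782  4.09674123] 40.000932812690735
```

Request:
{"name": "jog_arm", "arguments": {
  "commands": [
    [[0, 0, 20, 0, 0, 0, 1], [0, 0, 50, 0, 0, 0, 1], [0, 0, 90, 0, 0, 0, 1], [0, 0, 130, 0, 0, 0, 1], [0, 0, 145, 0, 0, 0, 1], [0, 0, 145, 0, 0, 0, 1]]
  ]
}}

```text
clock: 25.55
eef_pos: [0.5859, 0.2848, 0.2533]
tool_rot: [1.109, 2.937, 0.004]
force: [-0.2, -0.6, -1.5]
gripper_width: 0.0213
grasp_force: 40.0
```

Run:
```python
from h import *
s=st();print(s['grasp_force'])
I,D,W=shot("wrist","w9.png"); I,D,W=shot("side","s9.png"); 
m=mask(I,"orange"); print(box(W,m,s['eef_pos'][0],s['eef_pos'][1],.06,(.15,.4))); P=W[m];P=P[(abs(P[:,0]-.585)<.05)&(abs(P[:,1]-.284)<.05)];print(P[:,2].min(),P[:,2].max())
v,u=np.where(m&(abs(W[...,0]-.585)<.05)&(abs(W[...,1]-.284)<.05)); print(u.min(),u.max(),v.min(),v.max())
cv2.imwrite("pics/s9c.png",cv2.resize(cv2.imread("pics/s9.png")[v.min()-40:v.max()+60,u.min()-50:u.max()+50],None,fx=4,fy=4))
```

```text
t 25.55 tcp [0.5859 0.2848 0.2533] yyaw 48.64 tilt 0.2 j1,7 [0.05 0.02] w 0.0213
39.99782860279083
(190, array([0.58  , 0.2899, 0.2635]), ((585.5227661132812, 282.93450927734375), (23.69574737548828, 33.53038024902344), 41.75510787963867))
0.21916786727722914 0.30413108133029276
263 272 175 199
```

View pics/s9c.png

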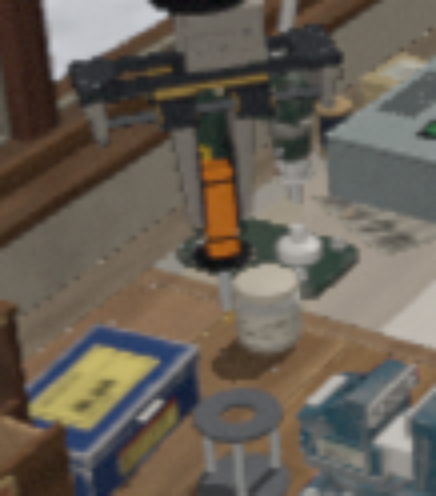

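The probe is held upright by the handle; the empty stand is below at (240,420). Tip is about 95 mm below TCP. Carrying it to the red plus node.

Request:
{"name": "jog_arm", "arguments": {
  "commands": [
    [[-80, -285, 0, 0, 0, 0, 1], [-80, -285, 0, 0, 0, 0, 1], [-80, -285, 0, 0, 0, 0, 1], [-80, -285, 0, 0, 0, 0, 1], [-80, -285, 0, 0, 0, 0, 1], [-80, -285, 0, 0, 0, 0, 1], [-80, -285, 0, 0, 0, 0, 1], [-80, -285, 0, 0, 0, 0, 1]]
  ]
}}

```text
clock: 26.45
eef_pos: [0.5041, -0.0024, 0.2498]
tool_rot: [-1.113, -2.934, 0.001]
force: [0.2, 0.6, -0.6]
gripper_width: 0.0219
grasp_force: 40.0
```

Request:
{"name": "jog_arm", "arguments": {
  "commands": [
    [[50, -304, -55, 0, 0, 0, 1], [50, -304, -55, 0, 0, 0, 1], [50, -304, -55, 0, 0, 0, 1], [50, -304, -55, 0, 0, 0, 1], [50, -304, -55, 0, 0, 0, 1], [50, -304, -55, 0, 0, 0, 1], [50, -304, -55, 0, 0, 0, 1], [50, -304, -55, 0, 0, 0, 1]]
  ]
}}

```text
clock: 27.25
eef_pos: [0.5552, -0.3051, 0.194]
tool_rot: [-1.111, -2.935, -0.003]
force: [0.6, 1.1, -0.7]
gripper_width: 0.0219
grasp_force: 40.0
```

Run:
```python
from h import *
s=st()
I,D,W=shot("wrist","w10.png"); nodes(I,W,(("green",-.2365),("red",-.3055),("yellow",-.377)))
for c,y in (("green",-.2365),("red",-.3065),("yellow",-.3765)): pack(I,W,c,.53,y,.056,.045)
for n in ("top","side"):
    I,D,W=shot(n); print(n,box(W,mask(I,"orange"),s['eef_pos'][0],s['eef_pos'][1],.06,(.15,.4)))
```

```text
t 27.25 tcp [ 0.5552 -0.3051  0.194 ] yyaw 48.55 tilt 0.21 j1,7 [0.95 0.98] w 0.0219
green minus 346 [ 0.496  -0.2336  0.0576] [0.039 0.024 0.005]
green plus 273 [ 0.5575 -0.2364  0.0568] [0.018 0.018 0.005]
red minus 309 [ 0.4956 -0.304   0.0563] [0.04  0.02  0.008]
red plus 185 [ 0.5578 -0.3045  0.057 ] [0.018 0.018 0.004]
yellow minus 294 [ 0.4972 -0.3796  0.0575] [0.044 0.027 0.005]
green whole 3040 [ 529.5 -237.3] [36.8 88.4] 89.0 z 0.0567 colour (1547, array([ 0.5404, -0.2367,  0.0565]), ((544.0484008789062, -236.89736938476562), (33.87001419067383, 57.83762741088867), 89.13445281982422))
red whole 2401 [ 529.3 -304.9] [36.8 87.9] 90.0 z 0.0564 colour (1366, array([ 0.5375, -0.3023,  0.056 ]), ((544.0703125, -304.7471923828125), (36.27883529663086, 58.26271057128906), 89.45445251464844))
yellow whole 2375 [ 526.1 -376.2] [82.  36.7] 0.3 z 0.0562 colour (1358, array([ 0.5353, -0.3738,  0.0559]), ((538.3856201171875, -374.9230651855469), (33.29586410522461, 58.45426559448242), 88.64900970458984))
top (28, array([ 0.5467, -0.2984,  0.2049]), ((547.942138671875, -300.6893310546875), (17.026525497436523, 19.126310348510742), 16.042810440063477))
side (103, array([ 0.5514, -0.2954,  0.2049]), ((552.4642333984375, -298.6171569824219), (23.421457290649414, 26.911304473876953), 49.39395523071289))
```

View pics/w10.png

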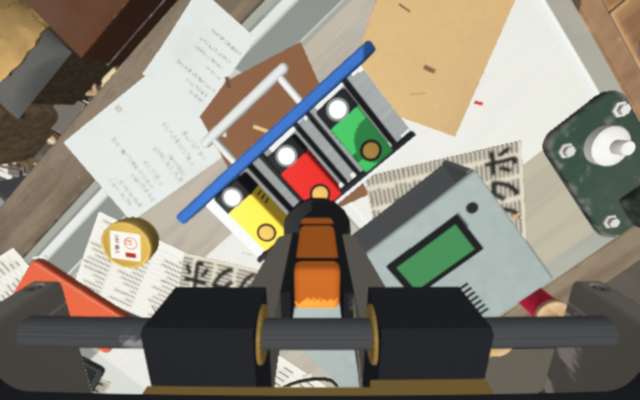

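The probe hangs over the red pack's brass node at (320,193). Pressing.

Request:
{"name": "jog_arm", "arguments": {
  "commands": [
    [[1, 0, -25, 0, 0, 0, 1], [1, 0, -40, 0, 0, 0, 1], [1, 0, -48, 0, 0, 0, 1], [1, 0, -50, 0, 0, 0, 1], [1, 0, -50, 0, 0, 0, 1], [1, 0, -50, 0, 0, 0, 1]]
  ]
}}

```text
clock: 28.0
eef_pos: [0.5568, -0.3047, 0.1476]
tool_rot: [1.109, 2.938, 0.0]
force: [-1.0, 1.2, 1.2]
gripper_width: 0.0219
grasp_force: 40.0
```

```bash
python3 -c "
from h import *
s=st();print(s['force'],s['moment'])"
```

```text
t 28.0 tcp [ 0.5568 -0.3047  0.1476] yyaw 48.65 tilt 0.08 j1,7 [0.93 0.95] w 0.0219
[-0.9986737   1.19248972  1.17072591] [ 0.28428778 -0.08739841  0.06469529]
```

About 2.2 N of contact. Hold, then go to red minus.

Request:
{"name": "jog_arm", "arguments": {
  "commands": [
    [[0, 0, -1, 0, 0, 0, 1], [0, 0, -1, 0, 0, 0, 1], [0, 0, -1, 0, 0, 0, 1], [0, 0, -1, 0, 0, 0, 1], [0, 0, -1, 0, 0, 0, 1], [0, 0, -1, 0, 0, 0, 1], [0, 0, -1, 0, 0, 0, 1], [0, 0, -1, 0, 0, 0, 1]]
  ]
}}

```text
clock: 28.8
eef_pos: [0.5565, -0.305, 0.1457]
tool_rot: [1.109, 2.939, -0.0]
force: [0.6, 1.2, 0.8]
gripper_width: 0.0221
grasp_force: 40.0
```

Request:
{"name": "jog_arm", "arguments": {
  "commands": [
    [[0, 0, 25, 0, 0, 0, 1], [-52, 0, 25, 0, 0, 0, 1], [-52, 0, 25, 0, 0, 0, 1], [-52, 0, 25, 0, 0, 0, 1], [-52, 0, 12, 0, 0, 0, 1], [-52, 0, 0, 0, 0, 0, 1], [-52, 0, 0, 0, 0, 0, 1], [-52, 0, 0, 0, 0, 0, 1]]
  ]
}}

```text
clock: 29.6
eef_pos: [0.5043, -0.3042, 0.1449]
tool_rot: [-1.108, -2.938, -0.001]
force: [-1.5, 0.8, 1.8]
gripper_width: 0.0219
grasp_force: 40.0
```

Request:
{"name": "jog_arm", "arguments": {
  "commands": [
    [[0, 0, 0, 0, 0, 0, 1], [0, 0, 0, 0, 0, 0, 1], [0, 0, 0, 0, 0, 0, 1], [0, 0, 0, 0, 0, 0, 1], [0, 0, 0, 0, 0, 0, 1], [0, 0, 0, 0, 0, 0, 1], [0, 0, 0, 0, 0, 0, 1]]
  ]
}}

```text
clock: 30.3
eef_pos: [0.5044, -0.3048, 0.1457]
tool_rot: [1.109, 2.939, 0.0]
force: [-0.4, 0.7, 2.2]
gripper_width: 0.0221
grasp_force: 40.0
```

Run:
```python
from h import *
s=st();print(s['force'],s['moment'])
I,D,W=shot("wrist","w11.png")
for c,y in (("green",-.2365),("red",-.3055),("yellow",-.377)): pack(I,W,c,.53,y,.056,.045)
I,D,W=shot("top"); print(box(W,mask(I,"orange"),s['eef_pos'][0],s['eef_pos'][1],.06,(.1,.4)))
```

```text
t 30.3 tcp [ 0.5044 -0.3048  0.1457] yyaw 48.64 tilt 0.03 j1,7 [1.01 0.98] w 0.0221
[-0.35621473  0.68017846  2.18657061] [ 0.40114044 -0.08741269 -0.03713269]
green whole 3699 [ 529.1 -237.2] [36.8 87.5] 89.2 z 0.0565 colour (1903, array([ 0.5394, -0.237 ,  0.0563]), ((543.4217529296875, -237.09173583984375), (56.33638381958008, 35.54887771606445), 0.04138069599866867))
red whole 1023 [ 528.1 -295.3] [88.4 27.3] 8.1 z 0.056 colour (585, array([ 0.5479, -0.2915,  0.0557]), ((544.1156616210938, -293.38018798828125), (14.993971824645996, 57.745941162109375), 87.4742660522461))
yellow whole 913 [ 525.6 -375.1] [80.7 36.7] 1.7 z 0.0564 colour (44, array([ 0.5116, -0.3874,  0.0561]), ((510.9299011230469, -386.55621337890625), (5.3409295082092285, 11.462226867675781), 16.1828556060791))
(19, array([ 0.4964, -0.2976,  0.15  ]), ((502.3551025390625, -282.1548767089844), (53.4201545715332, 6.893641948699951), 67.25257110595703))
```

View pics/w11.png

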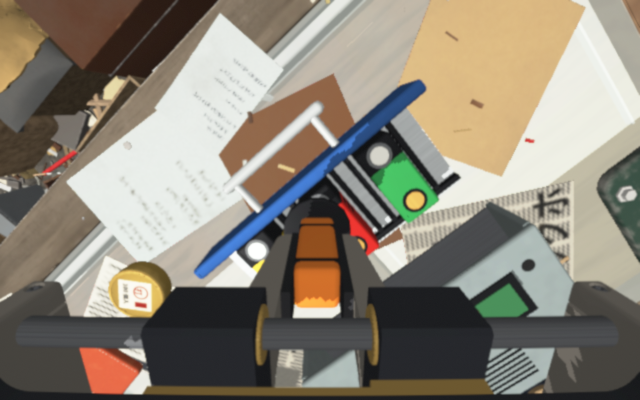

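Red done (force about 3 N, both nodes). Now yellow plus and minus.

Request:
{"name": "jog_arm", "arguments": {
  "commands": [
    [[0, 0, 25, 0, 0, 0, 1], [47, -72, 25, 0, 0, 0, 1], [47, -72, 25, 0, 0, 0, 1], [47, -72, 25, 0, 0, 0, 1], [47, -72, 25, 0, 0, 0, 1], [47, -72, 12, 0, 0, 0, 1], [47, -72, 0, 0, 0, 0, 1], [47, -72, 0, 0, 0, 0, 1]]
  ]
}}

```text
clock: 31.2
eef_pos: [0.5502, -0.3755, 0.1437]
tool_rot: [-1.107, -2.937, -0.001]
force: [-2.2, 1.3, 3.2]
gripper_width: 0.0219
grasp_force: 40.0
```

Request:
{"name": "jog_arm", "arguments": {
  "commands": [
    [[0, 0, 0, 0, 0, 0, 1], [0, 0, 0, 0, 0, 0, 1], [0, 0, 0, 0, 0, 0, 1], [0, 0, 0, 0, 0, 0, 1], [0, 0, 0, 0, 0, 0, 1], [0, 0, 0, 0, 0, 0, 1], [0, 0, 0, 0, 0, 0, 1], [0, 0, 0, 0, 0, 0, 1]]
  ]
}}

```text
clock: 32.0
eef_pos: [0.5514, -0.3768, 0.1456]
tool_rot: [1.109, 2.939, 0.0]
force: [-0.6, 1.4, 2.3]
gripper_width: 0.0221
grasp_force: 40.0
```

Run:
```python
from h import *
s=st();print(s['force'],s['grasp_force'])
I,D,W=shot("wrist"); np.savez("w12",I=I,W=W)
for c,y in (("green",-.2365),("red",-.3055)): pack(I,W,c,.53,y,.056,.045)
nodes(I,W,(("yellow",-.3765),("green",-.2365)))
```

```text
t 32.0 tcp [ 0.5514 -0.3768  0.1456] yyaw 48.64 tilt 0.02 j1,7 [1.   1.06] w 0.0221
[-0.62215946  1.40380766  2.25980521] 39.998180866241455
green whole 4862 [ 529.4 -236.8] [36.9 88.4] 89.6 z 0.0566 colour (2468, array([ 0.5397, -0.2384,  0.0564]), ((543.7906494140625, -237.73121643066406), (56.81599044799805, 34.85560607910156), 0.3297272026538849))
red whole 4203 [ 529.4 -305.2] [36.8 88.5] 88.9 z 0.0566 colour (2315, array([ 0.5398, -0.3048,  0.0564]), ((543.3895874023438, -305.0201416015625), (35.92864990234375, 57.15576171875), 89.277587890625))
yellow minus 417 [ 0.5    -0.3767  0.0571] [0.019 0.019 0.004]
green minus 383 [ 0.4946 -0.236   0.0581] [0.038 0.018 0.006]
green plus 407 [ 0.5575 -0.2371  0.057 ] [0.018 0.018 0.005]
```

Request:
{"name": "jog_arm", "arguments": {
  "commands": [
    [[0, 0, 25, 0, 0, 0, 1], [-52, 0, 25, 0, 0, 0, 1], [-52, 0, 25, 0, 0, 0, 1], [-52, 0, 25, 0, 0, 0, 1], [-52, 0, 12, 0, 0, 0, 1], [-52, 0, 0, 0, 0, 0, 1], [-52, 0, 0, 0, 0, 0, 1], [-52, 0, 0, 0, 0, 0, 1]]
  ]
}}

```text
clock: 32.85
eef_pos: [0.4994, -0.376, 0.1449]
tool_rot: [-1.107, -2.938, -0.002]
force: [-0.9, 1.7, 2.7]
gripper_width: 0.0216
grasp_force: 40.0
```

Request:
{"name": "jog_arm", "arguments": {
  "commands": [
    [[0, 0, 0, 0, 0, 0, 1], [0, 0, 0, 0, 0, 0, 1], [0, 0, 0, 0, 0, 0, 1], [0, 0, 0, 0, 0, 0, 1], [0, 0, 0, 0, 0, 0, 1], [0, 0, 0, 0, 0, 0, 1], [0, 0, 0, 0, 0, 0, 1], [0, 0, 0, 0, 0, 0, 1]]
  ]
}}

```text
clock: 33.65
eef_pos: [0.4995, -0.3769, 0.1457]
tool_rot: [1.109, 2.939, 0.0]
force: [0.3, 1.0, 0.6]
gripper_width: 0.0218
grasp_force: 40.0
```

Request:
{"name": "jog_arm", "arguments": {
  "commands": [
    [[0, 0, 25, 0, 0, 0, 1], [57, 140, 25, 0, 0, 0, 1], [57, 140, 25, 0, 0, 0, 1], [57, 140, 25, 0, 0, 0, 1], [57, 140, 25, 0, 0, 0, 1], [57, 140, 25, 0, 0, 0, 1], [57, 140, 12, 0, 0, 0, 1], [57, 140, 0, 0, 0, 0, 1]]
  ]
}}

```text
clock: 34.45
eef_pos: [0.5555, -0.2392, 0.1443]
tool_rot: [1.114, 2.937, -0.002]
force: [0.0, -0.6, 2.3]
gripper_width: 0.0215
grasp_force: 40.0
```

Request:
{"name": "jog_arm", "arguments": {
  "commands": [
    [[0, 0, 0, 0, 0, 0, 1], [0, 0, 0, 0, 0, 0, 1], [0, 0, 0, 0, 0, 0, 1], [0, 0, 0, 0, 0, 0, 1], [0, 0, 0, 0, 0, 0, 1], [0, 0, 0, 0, 0, 0, 1], [0, 0, 0, 0, 0, 0, 1], [0, 0, 0, 0, 0, 0, 1]]
  ]
}}

```text
clock: 35.25
eef_pos: [0.5564, -0.237, 0.1457]
tool_rot: [1.109, 2.939, -0.0]
force: [-0.6, -1.4, 1.4]
gripper_width: 0.0216
grasp_force: 40.0
```

Run:
```python
from h import *
s=st();print(s['force'],s['grasp_force'])
I,D,W=shot("wrist"); nodes(I,W,(("yellow",-.3765),("green",-.2365)))
for c,y in (("green",-.2365),("red",-.3055),("yellow",-.3765)): pack(I,W,c,.53,y,.056,.045)
```

```text
t 35.25 tcp [ 0.5564 -0.237   0.1457] yyaw 48.65 tilt 0.03 j1,7 [0.86 0.84] w 0.0216
[-0.56235523 -1.3702546   1.38125108] 40.00009059906006
yellow minus 365 [ 0.4922 -0.3755  0.0578] [0.035 0.025 0.007]
green minus 431 [ 0.5047 -0.2369  0.0563] [0.022 0.019 0.005]
green whole 2793 [ 528.6 -236.9] [36.3 86.9] 90.0 z 0.0563 colour (1560, array([ 0.5344, -0.2334,  0.0559]), ((543.9752197265625, -236.55572509765625), (56.498023986816406, 36.148502349853516), 0.612235963344574))
red whole 2862 [ 525.9 -304.2] [36.5 81.5] 89.3 z 0.0562 colour (1531, array([ 0.5349, -0.303 ,  0.0558]), ((540.8035888671875, -304.0718078613281), (35.49119567871094, 51.296730041503906), 89.86112213134766))
yellow whole 2279 [ 523.8 -376.1] [37.3 77.5] 89.2 z 0.0561 colour (1135, array([ 0.5307, -0.3693,  0.0555]), ((536.12109375, -375.43804931640625), (35.64379119873047, 53.040489196777344), 89.38069152832031))
```

Request:
{"name": "jog_arm", "arguments": {
  "commands": [
    [[0, 0, 25, 0, 0, 0, 1], [-52, 0, 25, 0, 0, 0, 1], [-52, 0, 25, 0, 0, 0, 1], [-52, 0, 25, 0, 0, 0, 1], [-52, 0, 12, 0, 0, 0, 1], [-52, 0, 0, 0, 0, 0, 1], [-52, 0, 0, 0, 0, 0, 1], [-52, 0, 0, 0, 0, 0, 1]]
  ]
}}

```text
clock: 36.1
eef_pos: [0.5043, -0.236, 0.1449]
tool_rot: [-1.108, -2.938, -0.002]
force: [-1.2, 0.8, 2.6]
gripper_width: 0.0215
grasp_force: 40.0
```

Request:
{"name": "jog_arm", "arguments": {
  "commands": [
    [[0, 0, 0, 0, 0, 0, 1], [0, 0, 0, 0, 0, 0, 1], [0, 0, 0, 0, 0, 0, 1], [0, 0, 0, 0, 0, 0, 1], [0, 0, 0, 0, 0, 0, 1], [0, 0, 0, 0, 0, 0, 1], [0, 0, 0, 0, 0, 0, 1], [0, 0, 0, 0, 0, 0, 1]]
  ]
}}

```text
clock: 36.9
eef_pos: [0.5044, -0.2368, 0.1457]
tool_rot: [1.109, 2.939, 0.0]
force: [0.4, 0.7, 1.7]
gripper_width: 0.0215
grasp_force: 40.0
```

Request:
{"name": "jog_arm", "arguments": {
  "commands": [
    [[0, 0, 40, 0, 0, 0, 1], [0, 0, 80, 0, 0, 0, 1], [0, 0, 108, 0, 0, 0, 1], [0, 240, 108, 0, 0, 0, 1], [0, 240, 108, 0, 0, 0, 1], [0, 240, 108, 0, 0, 0, 1], [0, 240, 108, 0, 0, 0, 1], [0, 240, 108, 0, 0, 0, 1]]
  ]
}}

```text
clock: 37.7
eef_pos: [0.5036, 0.0053, 0.2536]
tool_rot: [1.107, 2.939, -0.001]
force: [0.3, -0.3, -1.0]
gripper_width: 0.022
grasp_force: 40.0
```

Request:
{"name": "jog_arm", "arguments": {
  "commands": [
    [[81, 280, 0, 0, 0, 0, 1], [81, 280, 0, 0, 0, 0, 1], [81, 280, 0, 0, 0, 0, 1], [81, 280, 0, 0, 0, 0, 1], [81, 280, 0, 0, 0, 0, 1], [81, 280, 0, 0, 0, 0, 1], [81, 280, 0, 0, 0, 0, 1], [81, 280, 0, 0, 0, 0, 1]]
  ]
}}

```text
clock: 38.5
eef_pos: [0.5848, 0.2837, 0.2525]
tool_rot: [-1.106, -2.94, 0.002]
force: [-0.5, -1.1, -1.6]
gripper_width: 0.0217
grasp_force: 40.0
```

Run:
```python
from h import *
s=st(); e=s['eef_pos']
for n in ("side","top","wrist"):
    I,D,W=shot(n); m=mask(I,"orange"); P=W[m]; P=P[(np.hypot(P[:,0]-e[0],P[:,1]-e[1])<.05)]; print(n,len(P),box(W,m,e[0],e[1],.06,(.1,.4)),P[:,2].min(),P[:,2].max())
    if n=="wrist":
        for z in (.219,.30):pass
```

```text
t 38.5 tcp [0.5848 0.2837 0.2525] yyaw 48.76 tilt 0.09 j1,7 [0.06 0.01] w 0.0217
side 189 (189, array([0.5801, 0.2892, 0.2646]), ((583.2130126953125, 285.65716552734375), (24.51205825805664, 29.034286499023438), 50.520538330078125)) 0.22269603317528208 0.3065891546615812
top 3 None -0.0041726335015903615 0.0014771247492000317
wrist 3435 (3435, array([0.5798, 0.2848, 0.2811]), ((584.680419921875, 280.78125), (22.38287925720215, 22.887224197387695), 48.70831298828125)) 0.2226764354446529 0.30014805651921006
```

Request:
{"name": "jog_arm", "arguments": {
  "commands": [
    [[0, -1, 0, 0, 0, 0, 1], [0, -1, -35, 0, 0, 0, 1], [0, -1, -70, 0, 0, 0, 1], [0, -1, -100, 0, 0, 0, 1], [0, -1, -125, 0, 0, 0, 1], [0, -1, -140, 0, 0, 0, 1], [0, -1, -143, 0, 0, 0, 1], [0, -1, -143, 0, 0, 0, 1]]
  ]
}}

```text
clock: 39.45
eef_pos: [0.5857, 0.2819, 0.1111]
tool_rot: [1.11, 2.938, 0.001]
force: [0.4, 1.1, -1.1]
gripper_width: 0.0218
grasp_force: 40.0
```

Request:
{"name": "jog_arm", "arguments": {
  "commands": [
    [[0, 0, -3, 0, 0, 0, 1], [0, 0, -3, 0, 0, 0, 1], [0, 0, -3, 0, 0, 0, 1]]
  ]
}}

```text
clock: 39.75
eef_pos: [0.5856, 0.2823, 0.1084]
tool_rot: [1.109, 2.938, 0.001]
force: [-0.3, 0.1, -0.9]
gripper_width: 0.0215
grasp_force: 40.0
```

Request:
{"name": "jog_arm", "arguments": {
  "commands": [
    [[0, 0, -2, 0, 0, 0, 1], [0, 0, -4, 0, 0, 0, 1], [0, 0, -4, 0, 0, 0, 1]]
  ]
}}

```text
clock: 40.05
eef_pos: [0.5858, 0.2825, 0.1072]
tool_rot: [1.109, 2.937, 0.0]
force: [-6.1, -4.7, 17.4]
gripper_width: 0.0218
grasp_force: 40.0
```

Run:
```python
from h import *
s=st(); print(s["force"])
```

```text
t 40.05 tcp [0.5858 0.2825 0.1072] yyaw 48.62 tilt 0.14 j1,7 [ 0.01 -0.09] w 0.0218
[-6.09910347 -4.73734143 17.42942999]
```

Seated (17 N upward). Ease off, open and rise.

Request:
{"name": "jog_arm", "arguments": {
  "commands": [
    [[0, 0, 3, 0, 0, 0, 1], [0, 0, 3, 0, 0, 0, 0.5], [0, 0, 3, 0, 0, 0, 0.4], [0, 0, 3, 0, 0, 0, 0.4], [0, 0, 3, 0, 0, 0, 0.4], [0, 0, 40, 0, 0, 0, 0.4], [0, 0, 90, 0, 0, 0, 0.4], [0, 0, 140, 0, 0, 0, 0.4]]
  ]
}}

```text
clock: 40.85
eef_pos: [0.5847, 0.282, 0.2444]
tool_rot: [-1.108, -2.938, 0.001]
force: [0.7, 0.7, -1.0]
gripper_width: 0.0554
grasp_force: 0.0
```

Run:
```python
from h import *
s=st()
I,D,W=shot("wrist"); print("top face",box(W,mask(I,"orange"),.585,.283,.05,(.145,.16)))
P=W[mask(I,"orange")]; P=P[np.hypot(P[:,0]-.585,P[:,1]-.283)<.04]; print(np.nanpercentile(P[:,2],98))
I,D,W=shot("side","s10.png")
P=W[mask(I,"orange")]; P=P[np.hypot(P[:,0]-.585,P[:,1]-.283)<.04]; print(len(P),P.min(0),P.max(0))
for lo,hi in ((.075,.1),(.1,.125),(.125,.155)): q=P[(P[:,2]>lo)&(P[:,2]<hi)]; print(q.mean(0))
cv2.imwrite("pics/s10c.png",cv2.resize(cv2.imread("pics/s10.png")[190:280,230:330],None,fx=5,fy=5))
```

```text
t 40.85 tcp [0.5847 0.282  0.2444] yyaw 48.66 tilt 0.11 j1,7 [0.06 0.  ] w 0.0554
top face (153, array([0.5794, 0.2866, 0.1502]), ((583.963623046875, 282.0763244628906), (21.049137115478516, 20.467140197753906), 48.423946380615234))
0.15262921497905274
176 [0.56895031 0.2683814  0.07678964] [0.60448008 0.29837776 0.15333732]
[0.58290669 0.28709423 0.08884336]
[0.58045097 0.28785191 0.11389488]
[0.58324518 0.28618702 0.14217963]
```

View pics/s10c.png

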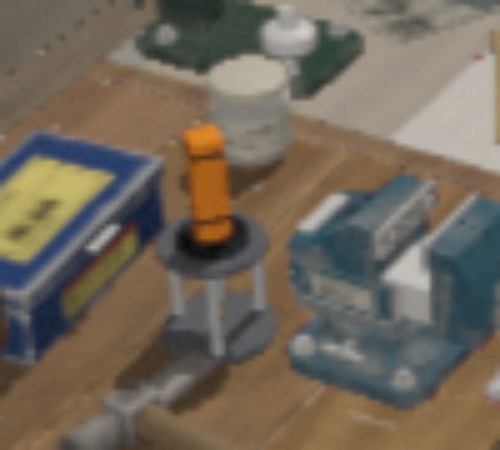

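The probe stands upright in the ring at (205,235). Now going to the front of the drawer bar.

Request:
{"name": "jog_arm", "arguments": {
  "commands": [
    [[-85, -280, 0, 0, 0, 0.712, 1], [-85, -280, 0, 0, 0, 0.712, 1], [-85, -280, 0, 0, 0, 0.712, 1], [-85, -280, 0, 0, 0, 0.712, 1], [-85, -280, 0, 0, 0, 0.712, 1], [-85, -280, 0, 0, 0, 0.712, 1], [-85, -280, 0, 0, 0, 0.712, 1], [-85, -280, 0, 0, 0, 0.712, 1]]
  ]
}}

```text
clock: 41.75
eef_pos: [0.5001, 0.0007, 0.2433]
tool_rot: [-0.021, -3.141, -0.0]
force: [0.2, 0.3, -0.6]
gripper_width: 0.0003
grasp_force: 0.0
```

Request:
{"name": "jog_arm", "arguments": {
  "commands": [
    [[-110, -308, -40, 0, 0, 0, 1], [-110, -308, -40, 0, 0, 0, 1], [-110, -308, -40, 0, 0, 0, 1], [-110, -308, -40, 0, 0, 0, 1], [-110, -308, -40, 0, 0, 0, 1], [-110, -308, -40, 0, 0, 0, 1], [-110, -308, -40, 0, 0, 0, 1], [-110, -308, -40, 0, 0, 0, 1]]
  ]
}}

```text
clock: 42.55
eef_pos: [0.3896, -0.3085, 0.2026]
tool_rot: [-0.023, -3.141, -0.002]
force: [-0.0, 0.2, 0.7]
gripper_width: 0.0002
grasp_force: 0.0
```

Run:
```python
from h import *
s=st()
I,D,W=shot("wrist"); P=W.reshape(-1,3)
for y in (-.33,-.28):
    q=P[(abs(P[:,1]-y)<.004)&(P[:,2]>.036)&(P[:,2]<.052)&(P[:,0]>.40)&(P[:,0]<.47)]; print(y,len(q),q.min(0) if len(q) else "",q.max(0) if len(q) else "")
for c,y in (("green",-.2365),("red",-.3055),("yellow",-.3765)): pack(I,W,c,.53,y,.056,.045)
```

```text
t 42.55 tcp [ 0.3896 -0.3085  0.2026] yyaw 89.18 tilt 0.06 j1,7 [1.47 1.75] w 0.0002
-0.33 70 [ 0.43237878 -0.33352542  0.03907787] [ 0.44324804 -0.32624614  0.04645462]
-0.28 63 [ 0.43290074 -0.28381254  0.03969284] [ 0.44172541 -0.27643511  0.04690546]
green whole 464 [ 499.3 -236.4] [18.8 37.1] 1.3 z 0.0564 colour None
red whole 0 [0. 0.] [0. 0.] 0.0 z nan colour None
yellow whole 450 [ 496.1 -376.4] [36.6 19.4] 89.2 z 0.0565 colour None
  return _methods._mean(a, axis=axis, dtype=dtype,
  ret = ret.dtype.type(ret / rcount)
```

Request:
{"name": "jog_arm", "arguments": {
  "commands": [
    [[0, 1, -50, 0, 0, 0, 1], [0, 1, -100, 0, 0, 0, 1], [0, 1, -145, 0, 0, 0, 1], [0, 1, -178, 0, 0, 0, 1], [0, 1, -178, 0, 0, 0, 1], [10, 1, -178, 0, 0, 0, 1], [20, 1, -178, 0, 0, 0, 1], [30, 1, -178, 0, 0, 0, 1]]
  ]
}}

```text
clock: 43.4
eef_pos: [0.4231, -0.3053, 0.0277]
tool_rot: [0.015, 3.138, -0.003]
force: [-0.2, 0.3, 0.3]
gripper_width: 0.0003
grasp_force: 0.0
```

Request:
{"name": "jog_arm", "arguments": {
  "commands": [
    [[12, 0, 0, 0, 0, 0, 1], [26, 0, 0, 0, 0, 0, 1], [42, 0, 0, 0, 0, 0, 1], [58, 0, 0, 0, 0, 0, 1], [74, 0, 0, 0, 0, 0, 1], [90, 0, 0, 0, 0, 0, 1], [106, 0, 0, 0, 0, 0, 1], [120, 0, 0, 0, 0, 0, 1]]
  ]
}}

```text
clock: 44.2
eef_pos: [0.5411, -0.3061, 0.0257]
tool_rot: [-0.017, -3.141, 0.002]
force: [-3.5, -2.6, 2.3]
gripper_width: 0.0002
grasp_force: 1.8
```

Request:
{"name": "jog_arm", "arguments": {
  "commands": [
    [[8, 0, 0, 0, 0, 0, 1], [16, 0, 0, 0, 0, 0, 1], [22, 0, 0, 0, 0, 0, 1], [27, 0, 0, 0, 0, 0, 1], [31, 0, 0, 0, 0, 0, 1], [31, 0, 0, 0, 0, 0, 1]]
  ]
}}

```text
clock: 44.8
eef_pos: [0.5721, -0.3044, 0.0257]
tool_rot: [0.015, 3.14, 0.001]
force: [-0.6, -1.4, -0.2]
gripper_width: 0.0002
grasp_force: 0.1
```

Request:
{"name": "jog_arm", "arguments": {
  "commands": [
    [[4, 0, 0, 0, 0, 0, 1], [8, 0, 0, 0, 0, 0, 1], [11, 0, 0, 0, 0, 0, 1], [11, 0, 0, 0, 0, 0, 1]]
  ]
}}

```text
clock: 45.2
eef_pos: [0.5735, -0.3044, 0.0252]
tool_rot: [-0.017, -3.122, -0.0]
force: [-25.3, 2.8, 19.7]
gripper_width: 0.0006
grasp_force: 13.1
```

It hit the shut stop with 25 N. Back off and check.

Request:
{"name": "jog_arm", "arguments": {
  "commands": [
    [[-20, 0, 0, 0, 0, 0, 1], [-50, 0, 0, 0, 0, 0, 1], [-70, 0, 30, 0, 0, 0, 1], [-70, 0, 80, 0, 0, 0, 1], [-70, 0, 130, 0, 0, 0, 1], [-70, 0, 180, 0, 0, 0, 1], [-70, 0, 200, 0, 0, 0, 1], [-70, 0, 200, 0, 0, 0, 1]]
  ]
}}

```text
clock: 46.0
eef_pos: [0.515, -0.3047, 0.2297]
tool_rot: [0.014, 3.134, -0.005]
force: [-0.2, -0.2, -0.7]
gripper_width: 0.0006
grasp_force: 0.0
```

Run:
```python
from h import *
s=st(); print(s['force'])
I,D,W=shot("wrist","w20.png"); P=W.reshape(-1,3)
q=P[(abs(P[:,1]+.305)<.05)&(P[:,2]>.036)&(P[:,2]<.052)&(P[:,0]>.55)&(P[:,0]<.61)]; print(len(q),np.percentile(q[:,0],[2,98]))
q=P[(P[:,2]>.056)&(P[:,2]<.066)&(P[:,0]>.59)&(P[:,0]<.66)]; print("panel",len(q),cv2.minAreaRect((q[:,:2]*1000).astype(np.float32)))
q=P[(P[:,2]>.07)&(P[:,2]<.08)&(P[:,0]>.6)]; print(np.percentile(q[:,0],.5))
```

```text
t 46.0 tcp [ 0.515  -0.3047  0.2297] yyaw 89.48 tilt 0.46 j1,7 [1.18 1.63] w 0.0006
[-0.22215762 -0.16362063 -0.72437501]
587 [0.58085123 0.60852597]
panel 1488 ((630.6613159179688, -306.3978576660156), (267.8767395019531, 19.97000503540039), 89.23784637451172)
0.6325978009621427
```

View pics/w20.png

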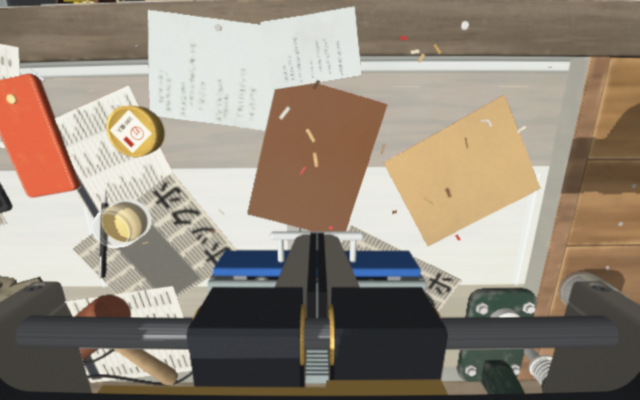

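The drawer front (240–420, 262) sits against the housing. Panel face is at x 0.621 with a 12 mm panel and the housing at 0.633, so it is shut. Handing in.

```bash
python3 -c "
from cell import robot
print(robot.job_done())"
```

```text
the job is handed in; nothing more can be done
None
```

The job is handed in; the hand-in gave no verdict. The red, yellow and green packs are in the bays and were probed plus then minus in that order, the probe is upright in its stand, the drawer is shut, and the jars and wax tin were left alone.

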